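# Turn the filter funnel over and hold it pressed onto its stand's dowels

## Robot

A 7-joint arm with a two-finger parallel gripper is mounted at the origin on a cart in front of the work surface, level with it; the furniture and walls round the work are solid. World frame = base frame: x ahead of the robot, y to its left, z up, the work surface at z = 0. Lengths are in m, angles in rad, forces in N, time in s.
With the tool pointing down it reaches from about 0.425 to 0.875 m from the base axis. Payload 4.7 kg.
Tool frame: the origin (TCP) lies at the very end of the fingers, on their centre line; the grasp point (between the pads) lies 19 mm behind it; z points along the fingers, x is the direction in which the jaws open and shut, and the axes are right-handed (so a half turn about z gives the same grasp; the last joint's range is limited). The gripper opens to 87 mm and grips with 3 to 60 N. Pads are 19 mm wide; open, the fingers measure 117 mm over their backs; the gripper's body (75 mm by 190 mm) begins 51 mm behind the grasp point.
Start: joints at [1.34, 0.321, -0.07, 1.45, 0.023, 1.371, -0.057], TCP at [0.158, -0.631, 0.223] pointing down, gripper open.
Joint ranges: [-2.86, 2.86], [-0.3, 2.09], [-1.38, 1.24], [0.06, 2.45], [-1.56, 4.7], [0.09, 2.05], [-2.69, 2.69]. Speed limits (rad/s): [2.57, 2.57, 3.14, 3.14, 3.14, 3.14, 3.14].

## Interface

Orientations are given as a rotation vector (axis times angle).
In Python, from plant import observe, grab_frame, camera_model, job_done gives the robot as it stands. The module is installed in compiled form; this text tells all that it offers.
- The arm moves only by the tool move_arm, never from a script. Its argument "targets" is a list of rows, each a list of 3 entries, a list of its own where there are three numbers: the shift along the tool's x, y, z in m, then the turn about the tool's z in rad, then the opening, from -1 (shut) to 1 (fully open). In form: [[[x, y, z], turn, gripper], ...]. A call has exactly 8 rows; each row is the pose to reach, as a shift and turn from the pose commanded when the call began, along the tool's axes at that moment; what a row does not reach only later rows make up. A row lasts 1/8 s, in which the tool goes at most 62.5 mm and 10.7 degrees, less where a joint would pass 70% of its speed; a pose out of reach is approached as far as the arm can. A call with a gripper value outside its range is refused whole. The fingers move at their own pace and stop on an object; the grip force is fixed at half the most. Time passes only in rows, so rows that repeat a pose let the fingers close, or fill a call up. It gives the time, the measured TCP pose, the force and the opening at its end, in the units of the state.
- observe(): the state, without advancing time (a new reading comes with each control period).
- grab_frame(name): name is "scene" or "top" or "wrist"; returns the picture (400x640x3 uint8, red, green, blue); there is no depth.
- camera_model(name): a dict with "camera_matrix" (3x3 intrinsics, pixels), "rvec" (rotation vector, rad) and "tvec" (3), from world to camera coordinates, as OpenCV has them. Camera axes: x right, y down, z forward; pixel columns grow to the right and rows downward; lengths in m; the calibration is good to about 2 mm. A picture is of the moment at which its call begins: read the wrist's pose just before it. camera_model takes no time and is no camera call; for the wrist camera it gives the pose at the moment of the call.
- job_done(): hands the job in, once; it reports no verdict.
The state is a dict: "time": time; "q": joint angles; "qvel": joint speeds; "joint_torque": joint torques, N m; "ee_pos": TCP position; "ee_rot": TCP orientation; "contact_force": force on the tool from outside, world axes, zero at the start; "ft_torque": the same for the moment, N m; "opening": finger opening in m.
Only numpy, scipy, OpenCV 4.12 (cv2) and the standard library are available. Lean on these libraries where they do the work, as an engineer would, in place of code of your own. Each camera call takes 0.05 s, during which the arm holds its last target.

## Task

The membrane filter holder has to be closed: its white funnel has been left standing upside down on the counter to drain. Turn the funnel mouth up, fit its square foot over the two dowel pins of the steel filter stand, and press it down against the sprung seal until the foot lies flush on the stand. Finish while still holding the funnel pressed fully down, so that a clamp can be put on, and leave the other things on the counter where they are.

Things in the scene. Friction and masses are not known exactly. Their poses are not given: they have to be found in the camera images.
- funnel: White plastic filter funnel, loose, 0.10 to 0.18 kg: an open cup, 50 mm outside diameter, rising from a square foot flange 62 x 62 x 12 mm; 70 mm tall in all. Origin: centre of the foot's underside; z runs from foot to mouth. It starts mouth down: z points down, foot on top. x and y are square to the flange's sides. Laid on its side (flange flat and rim) it does not roll.
- foot (a point): Centre of the underside of the funnel's foot flange (same point as the funnel's origin).
- mouth (a point): Centre of the funnel's open mouth, 70 mm along the funnel's z from the foot. Wall 3 mm; the bore is open right through the foot (34 mm there).
- hole_a (a point): Mouth of a dowel hole in the foot's underside, at x, y = +21.5, +21.5 mm in the funnel's frame. Through hole, 8.5 mm wide, 12 mm long, slightly chamfered; outside the cup's wall.
- hole_b (a point): The other dowel hole, alike, diagonally opposite at x, y = -21.5, -21.5 mm in the funnel's frame.
- filter_stand: Steel filter stand, fixed to the counter: round foot 112 mm across, short column, square seat plate 62 x 62 mm with its face 52 mm above the counter, a drain cock on its +x side. Origin: centre of its underside, z up. The funnel fits on it in two ways half a turn apart: its x along the stand's x, or opposite.
- seat (a point): Centre of the stand's seat face, 52 mm above the counter; the underside of the funnel's foot lies flush here when home.
- dowel_a (a point): Tip of an upright dowel pin at x, y = +21.5, +21.5 mm in the stand's frame. 7 mm in diameter, 16 mm tall above the seat face: full width up to 11 mm, then tapered to 3 mm at the tip.
- dowel_b (a point): Tip of the other dowel pin, alike, at x, y = -21.5, -21.5 mm in the stand's frame.
- seal (a joint): Black seal ring, 44 mm across, with the white membrane, in the middle of the seat; slides straight down on a spring. 0 = free, 4 mm proud of the seat face; 0.004 m = level with it. Yields from about 4.5 N, level at about 10.5 N: the funnel's weight does not move it, and it lifts the funnel again when let go.
- beaker: Glass beaker, loose bystander, 50 mm across, 67 mm tall, origin centre of underside.
- dropper_vial: Small dropper vial with white cap, loose bystander, 26 mm across, 58 mm tall, origin centre of underside.
- specimen_cup: White lidded specimen cup, loose bystander, 49 mm across, 55 mm tall, origin centre of underside.
- mouse: Black computer mouse, fixed, 62 mm across, 32 mm tall, at the left; an open laptop, fixed, stands left of and behind it. The counter from about 0.1 m right of the mouse to the tube rack is clear, 0.17 to 0.21 m left of the robot's middle and up to 0.5 m ahead: room to lay the funnel on its side.
- jug_bottle: Large white bottle, fixed at the back, 104 mm across, 220 mm tall; a spray bottle 240 mm tall stands left of it. In front of them a fixed rack of tubes, about 90 mm tall and 200 mm long, reaches across the middle of the counter: carry things over it.
- petri_dish_1: Covered culture dish, fixed, 93 mm across, 16 mm tall, in front of the tube rack; forceps and a pipette (26 mm tall) lie along the counter's front edge near it, fixed too.

How it is judged:
By the outcome, as a careful person would: the job done as asked, in the order asked, and still so for the second after the job is handed in, while the arm keeps its last pose, push and grip.
It also fails if it takes over 64 s, if anything falls off the work surface, if the arm or the gripper's body presses on something with over 40 N, if the wrist force passes 120 N, or if a joint passes its speed limit or range.

## Working session

There is one attempt and no reset: what is moved stays moved. The work goes in short steps, Python scripts to look and compute and a tool call to move; the robot and the scene stay as the last step left them, time stands still between calls to the robot, and variables do not carry over. Pictures are saved under pics/ and viewed, and the job is handed in when it is done.

Besides the shell and the picture viewer there is one more tool, called as name(argument=value, ...), one argument or row to a line, values as JSON. move_arm: Moves the arm, as the interface text tells. Its arguments: {"type":"object","properties":{"targets":{"type":"array","items":{"type":"array"}}},"required":["targets"]}

```bash
mkdir -p pics; cat > h.py <<'E'
import numpy as np, cv2
from scipy.spatial.transform import Rotation as R
from plant import observe, grab_frame, camera_model, job_done
def save(im,n): cv2.imwrite('pics/'+n+'.png',cv2.cvtColor(im,cv2.COLOR_RGB2BGR))
def load(n): return cv2.cvtColor(cv2.imread('pics/'+n+'.png'),cv2.COLOR_BGR2RGB)
def ray(cm,uv):
    K=np.array(cm['camera_matrix']);Rm=R.from_rotvec(np.ravel(cm['rvec'])).as_matrix();t=np.ravel(cm['tvec'])
    p=cv2.undistortPoints(np.array([[uv]],float),K,None)[0,0]
    return -Rm.T@t, Rm.T@np.array([p[0],p[1],1.])
def onz(cm,uv,z):
    o,d=ray(cm,uv); return o+d*(z-o[2])/d[2]
def proj(cm,P):
    return cv2.projectPoints(np.atleast_2d(np.array(P,float)),np.ravel(cm['rvec']).astype(float),np.ravel(cm['tvec']).astype(float),np.array(cm['camera_matrix']),None)[0][:,0]
E
python3 - <<'E'
from h import *
s=observe();print({k:np.round(v,3).tolist() for k,v in s.items()})
for n in('scene','top','wrist'):
    cm=camera_model(n);save(grab_frame(n),n+'0');print(n,np.round(ray(cm,(320,200)),3).tolist(),cm['camera_matrix'])
E
```

```text
{'time': 0.0, 'q': [1.34, 0.322, -0.07, 1.452, 0.023, 1.371, -0.057], 'qvel': [0.0, 0.001, -0.002, 0.0, -0.001, 0.002, -0.002], 'joint_torque': [0.0, -49.128, -0.404, -31.253, -0.064, 0.044, 0.0], 'ee_pos': [0.157, -0.63, 0.221], 'ee_rot': [-2.475, 1.933, 0.002], 'contact_force': [-0.088, -0.48, -0.341], 'ft_torque': [-0.009, 0.026, 0.043], 'opening': 0.087}
scene [[0.134, 0.964, 0.795], [0.346, -0.751, -0.563]] [[495.38686935   0.         323.96175733]
 [  0.         495.38686935 202.83197211]
 [  0.           0.           1.        ]]
top [[0.465, 0.03, 1.337], [0.061, -0.03, -0.998]] [[408.79740537   0.         307.61768775]
 [  0.         408.79740537 195.57137313]
 [  0.           0.           1.        ]]
wrist [[0.236, -0.611, 0.385], [-0.28, -0.071, -0.958]] [[356.21189734   0.         319.08646914]
 [  0.         356.21189734 200.86645932]
 [  0.           0.           1.        ]]
```

View pics/scene0.png

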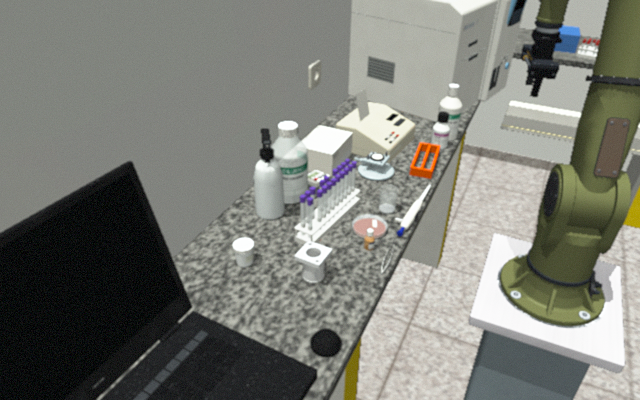

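View pics/top0.png

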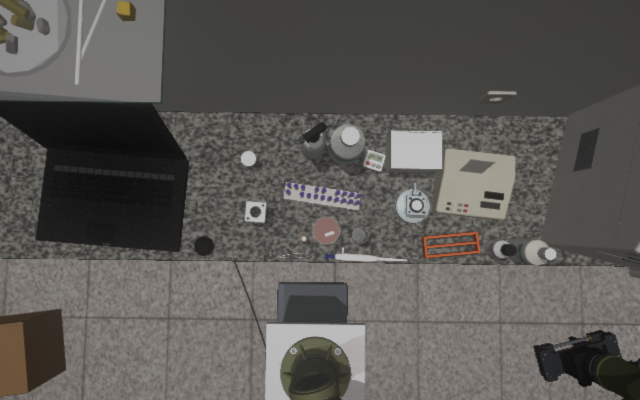

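View pics/wrist0.png

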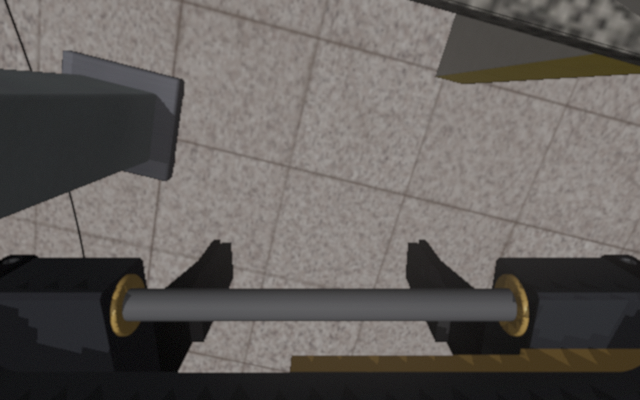

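The scene view shows the funnel (square white foot on top) at about (313,253). The specimen cup is at (243,250) and the stand at (376,163). In the top view the funnel is at about (256,212), the stand at (415,205) and the cup at (249,158). Next I'll zoom in on the top view.

```bash
python3 - <<'E'
from h import *
im=load('top0');sc=load('scene0')
a=cv2.resize(im[190:235,234:279],(400,400),interpolation=cv2.INTER_CUBIC)
b=cv2.resize(im[182:227,393:438],(400,400),interpolation=cv2.INTER_CUBIC)
save(np.hstack([a,b]),'crop0')
cm=camera_model('top');cs=camera_model('scene')
g=cv2.cvtColor(im,cv2.COLOR_RGB2GRAY)
m=((g>150)*255).astype(np.uint8);m[:, :235]=0;m[:,280:]=0;m[:190]=0;m[235:]=0
c=max(cv2.findContours(m,0,2)[0],key=cv2.contourArea);r=cv2.minAreaRect(c);print(r)
bx=cv2.boxPoints(r);P=np.array([onz(cm,p,.07) for p in bx]);print(np.round(P,4),np.round(P.mean(0),4),np.linalg.norm(np.diff(P,axis=0),axis=1))
print('seat',onz(cm,(417,205),.052))
for n,uv,z in[('cup',(249,158),.055),('mouse',(204,246),.03),('petri',(327,231),.016),('rackL',(287,192),.09),('rackR',(360,200),.09),('jug',(350,136),.22)]:print(n,np.round(onz(cm,uv,z),3))
E
```

```text
((254.92416381835938, 211.4103546142578), (19.681779861450195, 19.76482391357422), 4.763641834259033)
[[0.4757 0.2252 0.07  ]
 [0.5368 0.2216 0.07  ]
 [0.5325 0.1606 0.07  ]
 [0.4714 0.1645 0.07  ]] [0.5041 0.193  0.07  ] [0.06120049 0.06113757 0.06118308]
seat [ 0.53153986 -0.31423889  0.052     ]
cup [0.673 0.217 0.055]
mouse [0.393 0.357 0.03 ]
petri [ 0.446 -0.034  0.016]
rackL [0.564 0.094 0.09 ]
rackR [ 0.543 -0.13   0.09 ]
jug [ 0.712 -0.085  0.22 ]
```

View pics/crop0.png

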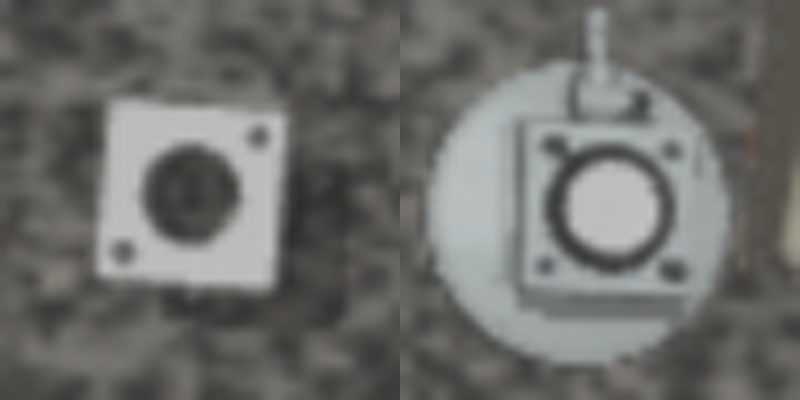

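```bash
cat >> h.py <<'E'
def tool():
    s=observe();return np.array(s['ee_pos']),R.from_rotvec(s['ee_rot']).as_matrix(),s
def go(P,yawx=None):
    "shift in tool axes to world point P, turn to bring tool x to world yaw (mod 180)"
    p,M,s=tool();d=M.T@(np.array(P)-p);y=np.arctan2(M[1,0],M[0,0]);o=[np.round(d,4).tolist(),'yaw now',round(np.degrees(y),2)]
    if yawx is not None:
        e=(yawx-y+np.pi/2)%np.pi-np.pi/2; o+=['turn',round(-e,4)]
    o+=['tilt',round(np.degrees(np.arccos(-M[2,2])),2)]
    print(*o)
E
python3 - <<'E'
from h import *
print(np.round(tool()[1],3))
go([.504,.193,.2],np.radians(-3.4))
E
```

```text
[[ 0.242 -0.97  -0.   ]
 [-0.97  -0.242  0.001]
 [-0.001  0.    -1.   ]]
[-0.7147, -0.5358, 0.0227] yaw now -75.97 turn -1.2666 tilt 0.08
```

move_arm(
  targets=[
    [[-0.025,-0.05,-0.02],-0.16,1],
    [[-0.055,-0.105,-0.04],-0.33,1],
    [[-0.085,-0.165,-0.06],-0.5,1],
    [[-0.115,-0.22,-0.08],-0.67,1],
    [[-0.145,-0.278,-0.08],-0.84,1],
    [[-0.175,-0.335,-0.08],-1.0,1],
    [[-0.205,-0.39,-0.08],-1.16,1],
    [[-0.23,-0.442,-0.08],-1.32,1],
  ],
)

```text
time: 1.15
ee_pos: [0.5213, -0.3077, 0.3025]
ee_rot: [3.141, -0.002, -0.0]
contact_force: [1.0, -1.0, 0.1]
opening: 0.0871
```

```bash
python3 - <<'E'
from h import *
p,M,s=tool();print(s['time'],p,np.round(s['q'],2))
cm=camera_model('wrist');im=grab_frame('wrist');save(im,'w1');print(proj(cm,[.531,-.314,.052]))
go([.53,-.3,.3],0)
E
```

```text
1.15 [ 0.52133995 -0.30767271  0.30253837] [ 0.9   0.23 -0.5   1.43  0.11  1.51  0.41]
[[326.91023805 168.89613082]]
[0.0015, 0.0022, 0.0022] yaw now 0.97 turn 0.0169 tilt 0.47
```

View pics/w1.png

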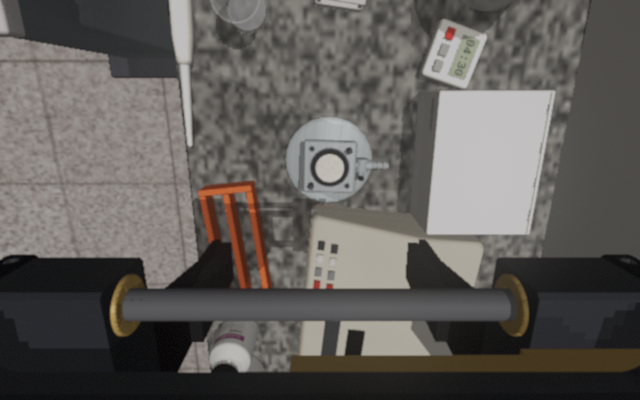

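The wrist view shows the stand's seat at (329,167), with the cock to its right (+x) as expected. The arm was still settling, so I'll take a still frame and measure from that.

```bash
python3 - <<'E'
from h import *
p,M,s=tool();print(s['time'],p)
cm=camera_model('wrist');im=grab_frame('wrist');save(im,'w2')
u,v=np.round(proj(cm,[.531,-.314,.052])[0]).astype(int)
save(cv2.resize(im[v-40:v+40,u-40:u+40],(640,640),interpolation=cv2.INTER_CUBIC),'w2c');print(u-40,v-40)
print(cm)
E
```

```text
1.2 [ 0.52847458 -0.29780979  0.30224909]
279 139
{'camera_matrix': array([[356.21189734,   0.        , 319.08646914],
       [  0.        , 356.21189734, 200.86645932],
       [  0.        ,   0.        ,   1.        ]]), 'rvec': array([-2.85303075, -0.02327879, -0.01127824]), 'tvec': array([-0.52534137, -0.35024634,  0.37896236])}
```

View pics/w2c.png

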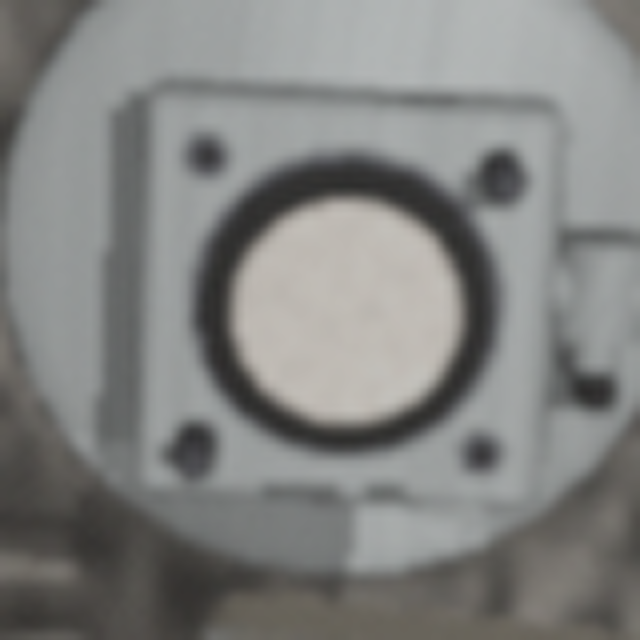

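The crop shows the dowels at upper right (500,180) and lower left (195,450), the seal ring centre at (347,302), and the seat corners near (155,88), (555,103), (540,503) and (142,488).

```bash
python3 - <<'E'
from h import *
cm=camera_model('wrist');im=load('w2')
f=lambda x,y:(279+(x+.5)/8-.5,139+(y+.5)/8-.5)
C=np.array([onz(cm,f(*c),.052) for c in[(155,88),(555,103),(540,503),(142,488)]])
print(np.round(C,4),C.mean(0),np.linalg.norm(np.diff(C,axis=0),axis=1))
for i,j in((0,1),(3,2)):d=C[j]-C[i];print('yaw',np.degrees(np.arctan2(d[1],d[0])))
for i,j in((3,0),(2,1)):d=C[j]-C[i];print('yaw',np.degrees(np.arctan2(d[1],d[0]))-90)
print('ring',onz(cm,f(347,302),.056))
A=onz(cm,f(500,178),.062);B=onz(cm,f(193,450),.062);print('dowels',A,B,(A+B)/2,np.linalg.norm(A-B),np.degrees(np.arctan2(*(A-B)[1::-1]))-45)
g=cv2.cvtColor(im,cv2.COLOR_RGB2GRAY);m=((im.min(2)>170)*255).astype(np.uint8)
cs=[c for c in cv2.findContours(m,0,2)[0] if 200<cv2.contourArea(c)<3000]
for c in cs:
    (x,y),r=cv2.minEnclosingCircle(c)
    if 280<x<360 and 140<y<220:print('membrane',x,y,r,onz(cm,(x,y),.056))
p,M,s=tool();print(s['time'],p);go([.510,.213,.2],np.radians(-3.6))
E
```

```text
[[ 0.5024 -0.2826  0.052 ]
 [ 0.5605 -0.2842  0.052 ]
 [ 0.5603 -0.345   0.052 ]
 [ 0.5    -0.3431  0.052 ]] [ 0.53077963 -0.31372869  0.052     ] [0.05819506 0.06076333 0.06032548]
yaw -1.609537578072257
yaw -1.7367457277460265
yaw -2.262667786175669
yaw -0.2522433876593766
ring [ 0.53057358 -0.31319689  0.056     ]
dowels [ 0.55215844 -0.29351431  0.062     ] [ 0.5081181  -0.33430991  0.062     ] [ 0.53013827 -0.31391211  0.062     ] 0.060031924141767265 -2.190341815403791
membrane 321.8846130371094 177.6923065185547 13.08974552154541 [ 0.53053155 -0.31485829  0.056     ]
membrane 334.3373107910156 141.13124084472656 17.359535217285156 [ 0.54424734 -0.27194909  0.056     ]
1.25 [ 0.52590731 -0.30033216  0.30223163]
[-0.0113, -0.5129, 0.1048] yaw now 0.55 turn 0.0725 tilt 0.34
```

move_arm(
  targets=[
    [[-0.003,-0.0625,0],0.01,1],
    [[-0.006,-0.125,0],0.02,1],
    [[-0.009,-0.187,0],0.03,1],
    [[-0.012,-0.25,0.0],0.04,1],
    [[-0.015,-0.312,0.02],0.05,1],
    [[-0.018,-0.375,0.05],0.06,1],
    [[-0.021,-0.437,0.08],0.07,1],
    [[-0.021,-0.5,0.1],0.07,1],
  ],
)

```text
time: 2.25
ee_pos: [0.5018, 0.1724, 0.2082]
ee_rot: [3.138, -0.122, 0.0]
contact_force: [1.2, -0.4, 0.1]
opening: 0.087
```

move_arm(
  targets=[
    [[0,0,0],0,1],
    [[0,0,0],0,1],
    [[0,0,0],0,1],
    [[0,0,0],0,1],
    [[0,0,0],0,1],
    [[0,0,0],0,1],
    [[0,0,0],0,1],
    [[0,0,0],0,1],
  ],
)

```text
time: 3.25
ee_pos: [0.5023, 0.1717, 0.2092]
ee_rot: [3.139, -0.119, -0.0]
contact_force: [-0.3, 0.3, -0.0]
opening: 0.0867
```

```bash
python3 - <<'E'
from h import *
cm=camera_model('wrist');im=grab_frame('wrist');save(im,'w3')
p,M,s=tool();print(s['time'],p,np.round(s['q'],2));go([.504,.214,.056],np.radians(-3.6))
print(proj(cm,[[.504,.193,.07],[.504,.224,.07]]))
E
```

```text
3.3 [0.50233512 0.17170533 0.20924922] [ 0.43  0.15 -0.88  1.74  0.12  1.31 -0.55]
[-0.0015, -0.0423, 0.1532] yaw now -4.35 turn -0.0131 tilt 0.01
[[318.64062868 163.88932596]
 [315.81909238 127.33284319]]
```

View pics/w3.png

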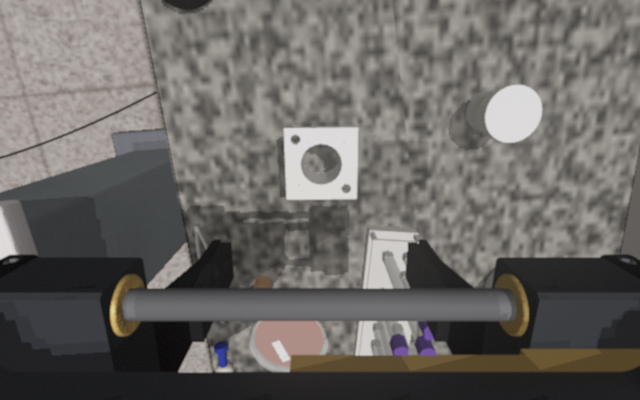

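The wrist view shows the foot's square face centred near (321,163), with holes at (295,139) and (346,188).

```bash
python3 - <<'E'
from h import *
cm=camera_model('wrist');im=load('w3')
m=((im.min(2)>165)*255).astype(np.uint8);m[:110]=0;m[215:]=0;m[:,:265]=0;m[:,375:]=0
c=max(cv2.findContours(m,0,2)[0],key=cv2.contourArea);r=cv2.minAreaRect(c);print(r)
P=np.array([onz(cm,p,.07) for p in cv2.boxPoints(r)]);print(np.round(P,4),P.mean(0),np.linalg.norm(np.diff(P,axis=0),axis=1),[np.degrees(np.arctan2(*(P[i+1]-P[i])[1::-1])) for i in range(3)])
E
```

```text
((320.5, 163.0), (72.0, 75.0), 90.0)
[[0.4767 0.2264 0.07  ]
 [0.5391 0.2216 0.07  ]
 [0.5364 0.159  0.07  ]
 [0.4701 0.164  0.07  ]] [0.50557341 0.1927421  0.07      ] [0.06257734 0.06271272 0.06641089] [np.float64(-4.3336784165994535), np.float64(-92.51643105479975), np.float64(175.66691591409173)]
```

move_arm(
  targets=[
    [[0.001,-0.042,0.02],0,1],
    [[0.001,-0.042,0.06],0,1],
    [[0.001,-0.042,0.1],0,1],
    [[0.001,-0.042,0.135],0,1],
    [[0.001,-0.042,0.153],0,1],
    [[0.001,-0.042,0.153],0,1],
    [[0.001,-0.042,0.153],0,-1],
    [[0.001,-0.042,0.153],0,-1],
  ],
)

```text
time: 4.3
ee_pos: [0.5076, 0.2139, 0.0577]
ee_rot: [-3.139, 0.12, -0.004]
contact_force: [0.4, 0.5, 0.2]
opening: 0.0744
```

```bash
python3 - <<'E'
from h import *
p,M,s=tool();print(s['time'],p,np.round(s['q'],2),s['opening'],s['contact_force'])
save(grab_frame('wrist'),'w4')
E
```

```text
4.3 [0.50763227 0.21388775 0.05772521] [ 0.28  0.37 -0.85  1.86  0.32  1.05 -0.77] 0.0744396601743046 [0.40554006 0.48122199 0.19084211]
```

View pics/w4.png

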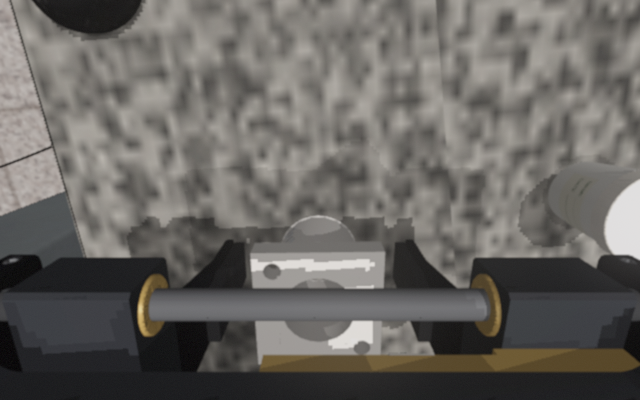

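move_arm(
  targets=[
    [[0,0,0],0,-1],
    [[0,0,0],0,-1],
    [[0,0,0],0,-1],
    [[0,0,0.001],0,-1],
    [[0,-0.008,0.001],0,-1],
    [[0,-0.017,0.002],0,-1],
    [[0,-0.025,0.005],0,-1],
    [[0,-0.0325,0.0076],0,-1],
  ],
)

```text
time: 5.35
ee_pos: [0.5097, 0.2454, 0.0493]
ee_rot: [3.138, -0.12, 0.002]
contact_force: [-0.5, -2.7, 4.7]
opening: 0.0612
```

```bash
python3 - <<'E'
from h import *
p,M,s=tool();print(s['time'],p,np.round(s['q'],2),s['opening'],s['contact_force'])
save(grab_frame('wrist'),'w5')
im=grab_frame('scene');save(cv2.resize(im[200:320,240:400],(640,480)),'s5')
E
```

```text
5.35 [0.50974387 0.24538989 0.04934169] [ 0.21  0.42 -0.84  1.83  0.36  1.05 -0.84] 0.06124037890007546 [-0.53734598 -2.67858715  4.66237969]
```

View pics/w5.png

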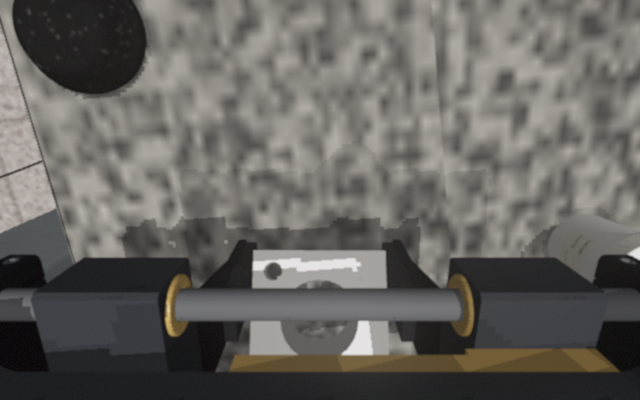

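View pics/s5.png

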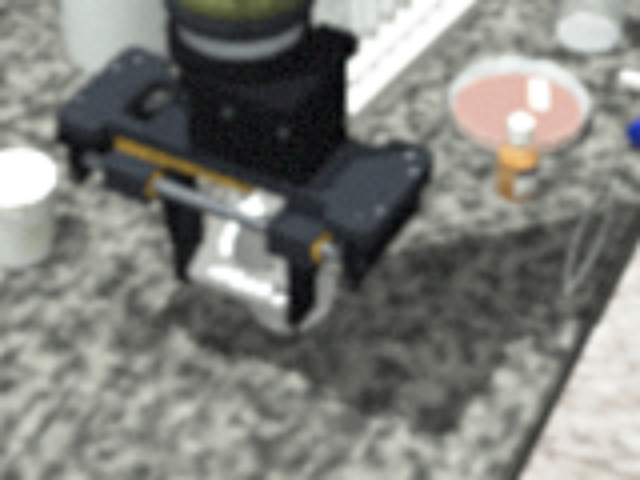

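The funnel is tilting foot-first toward +y in the grip, with about 5 N on the tool. I'll continue the arc.

move_arm(
  targets=[
    [[0,-0.007,0.0045],0,-1],
    [[0,-0.014,0.0095],0,-1],
    [[0,-0.0195,0.0155],0,-1],
    [[0,-0.025,0.022],0,-1],
    [[0,-0.029,0.029],0,-1],
    [[0,-0.0315,0.035],0,-1],
    [[0,-0.0315,0.035],0,-1],
    [[0,-0.0315,0.035],0,-1],
  ],
)

```text
time: 6.45
ee_pos: [0.5118, 0.2788, 0.0143]
ee_rot: [-3.137, 0.118, -0.002]
contact_force: [1.2, 2.6, 4.7]
opening: 0.0615
```

```bash
python3 - <<'E'
from h import *
p,M,s=tool();print(s['time'],p,np.round(s['q'],2),s['opening'],s['contact_force'])
save(grab_frame('wrist'),'w6')
im=grab_frame('scene');save(cv2.resize(im[200:320,240:400],(640,480)),'s6')
E
```

```text
6.45 [0.51179593 0.27879267 0.01429957] [ 0.12  0.5  -0.8   1.81  0.42  1.01 -0.93] 0.061549315589771 [1.24702232 2.56479244 4.66413747]
```

View pics/w6.png

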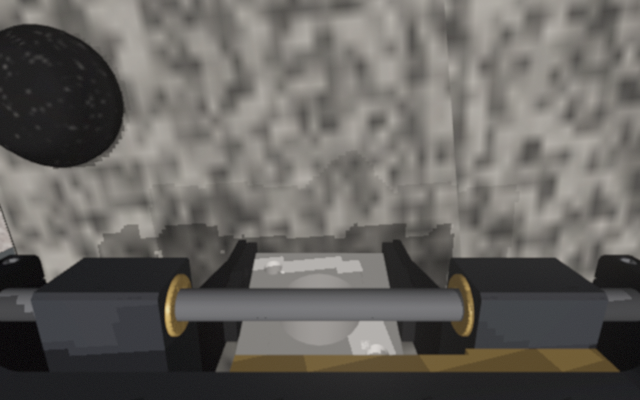

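View pics/s6.png

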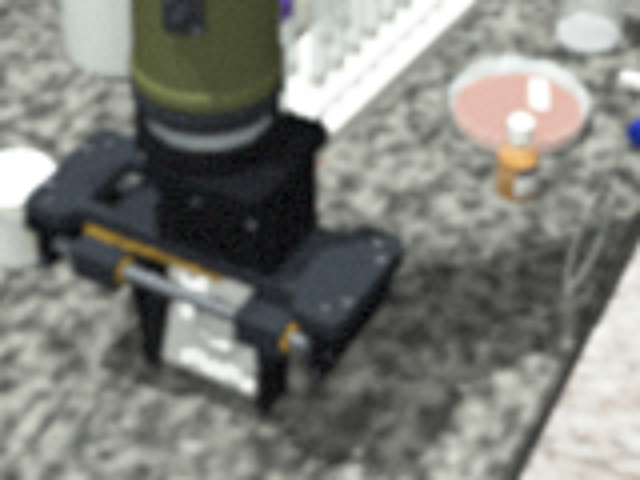

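move_arm(
  targets=[
    [[0,0,0],0,1],
    [[0,0,0],0,1],
    [[0,0,0],0,1],
    [[0,0,-0.03],0,1],
    [[0,0,-0.08],0,1],
    [[0,0.04,-0.13],0,1],
    [[0,0.08,-0.16],0,1],
    [[0,0.08,-0.16],0,1],
  ],
)

```text
time: 7.55
ee_pos: [0.5076, 0.1937, 0.1758]
ee_rot: [3.137, -0.13, 0.007]
contact_force: [0.4, 0.2, -1.1]
opening: 0.0872
```

```bash
python3 - <<'E'
from h import *
p,M,s=tool();print(s['time'],p,np.round(s['q'],2),s['opening'],s['contact_force'])
cm=camera_model('wrist');print(cm['rvec'],cm['tvec']);save(grab_frame('wrist'),'w7')
im=grab_frame('scene');save(cv2.resize(im[200:320,240:400],(640,480)),'s7');save(im,'s7f')
E
```

```text
7.55 [0.50755269 0.1936634  0.17577831] [ 0.39  0.21 -0.9   1.76  0.18  1.25 -0.64] 0.08724809029324258 [ 0.43552969  0.20686852 -1.10119704]
[-2.8424478   0.11835735  0.01084767] [-0.4911008   0.20299454  0.41377933]
```

View pics/w7.png

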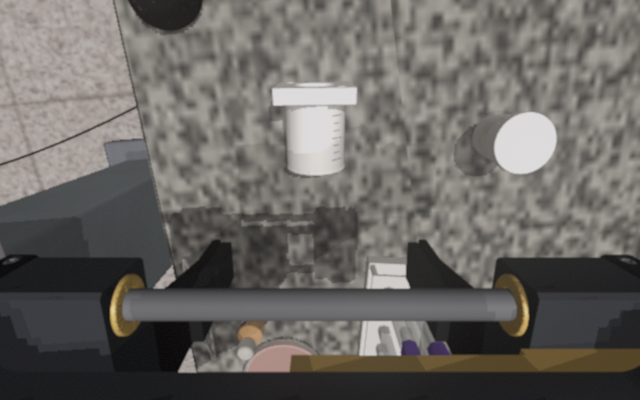

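View pics/s7.png

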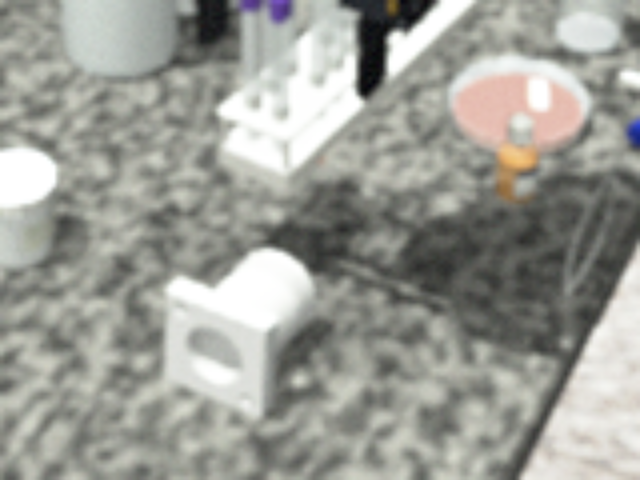

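The funnel now lies on its side with its foot toward +y. In the wrist view the flange's top side spans (272..357, 86..104), the cup spans columns 287..344 and the mouth is at about row 172.

```bash
python3 - <<'E'
from h import *
cm=camera_model('wrist');im=load('w7')
for uv,z in[((272.5,104),.062),((356.5,104),.062),((275,86),.062),((355,86),.062),((287,140),.028),((344,140),.028),((287,165),.026),((344,165),.026),((316,174),.0),((316,172),.025)]:print(uv,z,np.round(onz(cm,uv,z),4))
p,M,s=tool();print(p,s['time']);go([.51,.205,.1],np.radians(-4))
E
```

```text
(272.5, 104) 0.062 [0.4766 0.2714 0.062 ]
(356.5, 104) 0.062 [0.5389 0.2666 0.062 ]
(275, 86) 0.062 [0.4799 0.2839 0.062 ]
(355, 86) 0.062 [0.5384 0.2794 0.062 ]
(287, 140) 0.028 [0.4813 0.24   0.028 ]
(344, 140) 0.028 [0.5301 0.2363 0.028 ]
(287, 165) 0.026 [0.4788 0.218  0.026 ]
(344, 165) 0.026 [0.529  0.2141 0.026 ]
(316, 174) 0.0 [0.503  0.2021 0.    ]
(316, 172) 0.025 [0.5038 0.2095 0.025 ]
[0.50521162 0.19712398 0.17339787] 7.65
[0.0042, -0.0082, 0.0734] yaw now -4.43 turn -0.0075 tilt 0.02
```

```bash
python3 - <<'E'
from h import *
p,M,s=tool();print(p);go([.5037,.2075,.007],np.radians(-4.2))
E
```

```text
[0.50521162 0.19712398 0.17339787]
[-0.0023, -0.0103, 0.1664] yaw now -4.43 turn -0.004 tilt 0.02
```

move_arm(
  targets=[
    [[-0.002,-0.01,0.03],0,1],
    [[-0.002,-0.01,0.07],0,1],
    [[-0.002,-0.01,0.1],0,1],
    [[-0.002,-0.01,0.13],0,1],
    [[-0.002,-0.01,0.145],0,1],
    [[-0.002,-0.01,0.145],0,1],
    [[-0.002,-0.01,0.145],0,1],
    [[-0.002,-0.01,0.145],0,1],
  ],
)

```text
time: 8.65
ee_pos: [0.5049, 0.2081, 0.0298]
ee_rot: [-3.139, 0.119, -0.003]
contact_force: [-0.8, -0.4, -0.3]
opening: 0.0868
```

```bash
python3 - <<'E'
from h import *
p,M,s=tool();print(p,s['contact_force']);go([.5037,.2075,.007],np.radians(-4.2))
save(grab_frame('wrist'),'w8')
E
```

```text
[0.5049336  0.20806981 0.02978047] [-0.80447381 -0.39147621 -0.29412205]
[-0.0012, 0.0007, 0.0228] yaw now -4.35 turn -0.0027 tilt 0.12
```

View pics/w8.png

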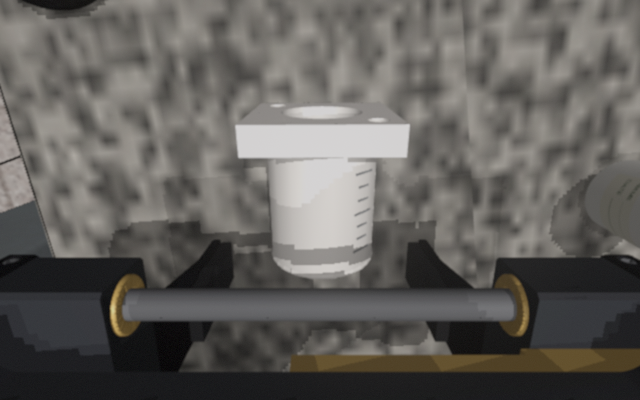

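move_arm(
  targets=[
    [[-0.001,0,0.012],0,1],
    [[-0.001,0,0.022],0,1],
    [[-0.001,0,0.022],0,1],
    [[-0.001,0,0.022],0,-1],
    [[-0.001,0,0.022],0,-1],
    [[-0.001,0,0.022],0,-1],
    [[-0.001,0,0.022],0,-1],
    [[-0.001,0,0.022],0,-1],
  ],
)

```text
time: 9.7
ee_pos: [0.5034, 0.2076, 0.0068]
ee_rot: [3.139, -0.12, 0.001]
contact_force: [1.0, -0.5, 0.8]
opening: 0.0475
```

move_arm(
  targets=[
    [[0,0,-0.005],0,-1],
    [[0,0,-0.01],0,-1],
    [[0,-0.003,-0.018],0,-1],
    [[0,-0.006,-0.025],0,-1],
    [[0,-0.01,-0.03],0,-1],
    [[0,-0.01,-0.03],0,-1],
    [[0,-0.01,-0.03],0,-1],
    [[0,-0.01,-0.03],0,-1],
  ],
)

```text
time: 10.7
ee_pos: [0.5036, 0.2174, 0.0363]
ee_rot: [3.139, -0.12, -0.001]
contact_force: [-0.2, -1.0, -1.7]
opening: 0.0481
```

```bash
python3 - <<'E'
from h import *
p,M,s=tool();print(s['time'],p,s['opening'],s['contact_force'],np.round(s['q'],2))
save(grab_frame('wrist'),'w9')
im=grab_frame('scene');save(cv2.resize(im[200:320,240:400],(640,480)),'s9')
E
```

```text
10.7 [0.50362452 0.21739927 0.03631276] 0.04813530733312511 [-0.1891731  -0.99412249 -1.69430718] [ 0.26  0.4  -0.84  1.88  0.35  1.01 -0.8 ]
```

View pics/w9.png

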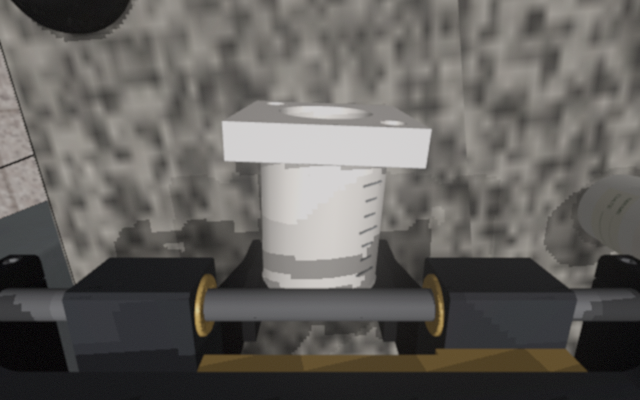

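View pics/s9.png

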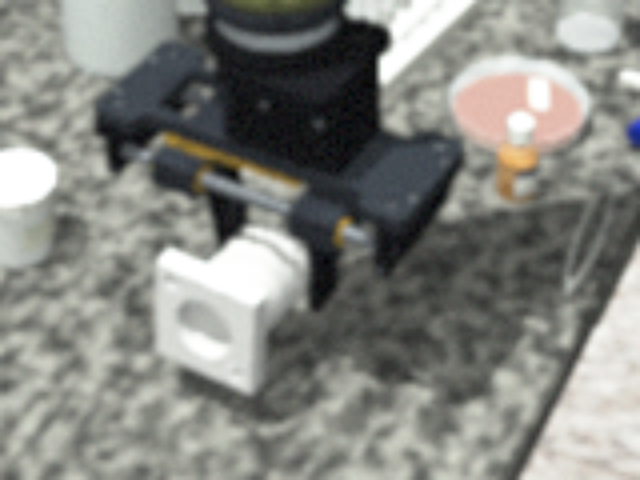

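The grip held the funnel rigidly and horizontal, so it did not swing. It carries the full weight, about 1.7 N. I'll lay it back down a little further -y, then grip it at the flange and roll it over its foot edge, as I did for toppling. It balances at about 34°, so beyond that it falls onto its foot by itself.

move_arm(
  targets=[
    [[0,0.012,0],0,-1],
    [[0,0.028,0],0,-1],
    [[0,0.04,0.01],0,-1],
    [[0,0.04,0.02],0,-1],
    [[0,0.04,0.029],0,-1],
    [[0,0.04,0.029],0,-1],
    [[0,0.04,0.029],0,1],
    [[0,0.04,0.029],0,1],
  ],
)

```text
time: 11.8
ee_pos: [0.5009, 0.1785, 0.0079]
ee_rot: [-3.139, 0.118, -0.001]
contact_force: [0.2, 0.0, -0.1]
opening: 0.0608
```

move_arm(
  targets=[
    [[0,0,0],0,1],
    [[0,0,-0.03],0,1],
    [[0,0,-0.08],0,1],
    [[0,-0.01,-0.12],0,1],
    [[0,-0.01,-0.14],0,1],
    [[0,-0.01,-0.14],0,1],
    [[0,-0.01,-0.14],0,1],
    [[0,-0.01,-0.14],0,1],
  ],
)

```text
time: 12.8
ee_pos: [0.5006, 0.1871, 0.1459]
ee_rot: [3.139, -0.12, -0.005]
contact_force: [0.1, 0.5, 0.8]
opening: 0.0874
```

```bash
python3 - <<'E'
from h import *
p,M,s=tool();print(s['time'],p,s['opening'],s['contact_force'],np.round(s['q'],2))
cm=camera_model('wrist');im=grab_frame('wrist');save(im,'w10')
m=((im.min(2)>150)*255).astype(np.uint8);m[200:]=0;m[:,:250]=0;m[:,390:]=0;m[:30]=0
print([cv2.boundingRect(c) for c in cv2.findContours(m,0,2)[0] if cv2.contourArea(c)>50])
np.savez('c10',r=cm['rvec'],t=cm['tvec'])
E
```

```text
12.8 [0.50061558 0.18706258 0.14593893] 0.08740012250466236 [0.12092365 0.53644997 0.78360609] [ 0.41  0.23 -0.91  1.81  0.19  1.2  -0.64]
[(277, 108, 95, 92), (250, 107, 12, 41), (363, 102, 14, 18), (355, 63, 9, 12), (332, 42, 9, 21)]
```

View pics/w10.png

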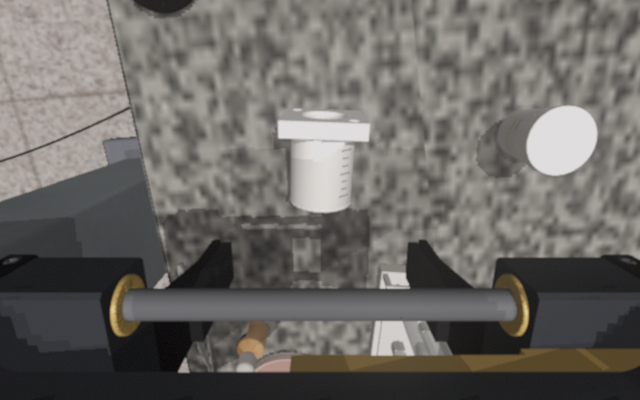

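The funnel lies flat again. The flange's top side runs from about (278,120)-(370,123) down to (278,139)-(370,141).

```bash
python3 - <<'E'
from h import *
cm=camera_model('wrist')
P=np.array([onz(cm,uv,.062) for uv in[(278,120),(370,123),(370,141),(278,139)]]);print(np.round(P,4),P.mean(0))
c=P.mean(0);go([c[0],c[1],.048],np.radians(-4.2));print(tool()[0])
E
```

```text
[[0.4779 0.2513 0.062 ]
 [0.5401 0.2446 0.062 ]
 [0.5396 0.2324 0.062 ]
 [0.4765 0.2386 0.062 ]] [0.50851243 0.2417324  0.062     ]
[0.0038, -0.055, 0.0982] yaw now -4.37 turn -0.0029 tilt 0.15
[0.50076249 0.18725761 0.1462079 ]
```

move_arm(
  targets=[
    [[0.004,-0.02,0.02],0.02,1],
    [[0.004,-0.04,0.05],0.02,1],
    [[0.004,-0.055,0.08],0.02,1],
    [[0.004,-0.055,0.098],0.02,1],
    [[0.004,-0.055,0.098],0.02,1],
    [[0.004,-0.055,0.098],0.02,-1],
    [[0.004,-0.055,0.098],0.02,-1],
    [[0.004,-0.055,0.098],0.02,-1],
  ],
)

```text
time: 13.85
ee_pos: [0.5102, 0.2422, 0.0505]
ee_rot: [-3.138, 0.152, -0.002]
contact_force: [-2.1, 1.0, 1.7]
opening: 0.0648
```

```bash
python3 - <<'E'
from h import *
p,M,s=tool();print(s['time'],p,s['opening'],s['contact_force'],np.round(s['q'],2))
save(grab_frame('wrist'),'w11')
E
```

```text
13.85 [0.51018026 0.24217318 0.05050984] 0.06483014027412737 [-2.11732679  0.95097701  1.72581374] [ 0.23  0.42 -0.86  1.83  0.36  1.05 -0.86]
```

View pics/w11.png

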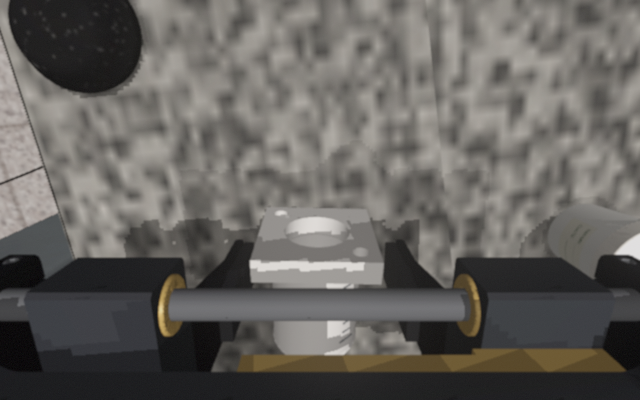

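move_arm(
  targets=[
    [[0,0,0],0,-1],
    [[0,0,0],0,-1],
    [[0,0,0.001],0,-1],
    [[0,-0.007,0.001],0,-1],
    [[0,-0.0144,0.001],0,-1],
    [[0,-0.0215,0.002],0,-1],
    [[0,-0.0285,0.0035],0,-1],
    [[0,-0.0285,0.0035],0,-1],
  ],
)

```text
time: 14.9
ee_pos: [0.5131, 0.2707, 0.0468]
ee_rot: [3.137, -0.15, 0.002]
contact_force: [-1.1, -1.2, 5.6]
opening: 0.0615
```

```bash
python3 - <<'E'
from h import *
p,M,s=tool();print(s['time'],p,s['opening'],s['contact_force'],np.round(s['q'],2))
save(grab_frame('wrist'),'w12')
im=grab_frame('scene');save(cv2.resize(im[200:320,240:400],(640,480)),'s12')
E
```

```text
14.9 [0.51308382 0.27068378 0.0468128 ] 0.06149451332572844 [-1.0600154  -1.24842649  5.63289469] [ 0.17  0.46 -0.85  1.8   0.39  1.06 -0.92]
```

View pics/w12.png

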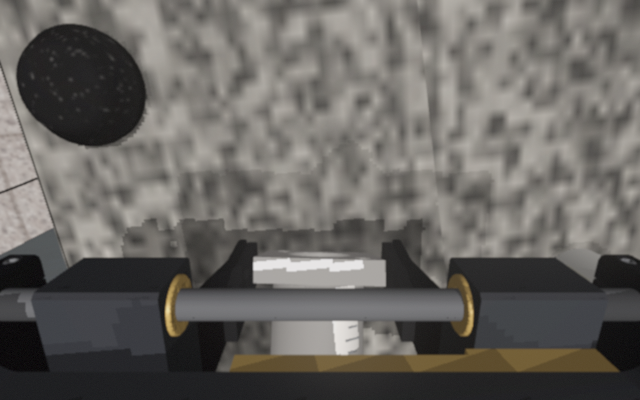

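View pics/s12.png

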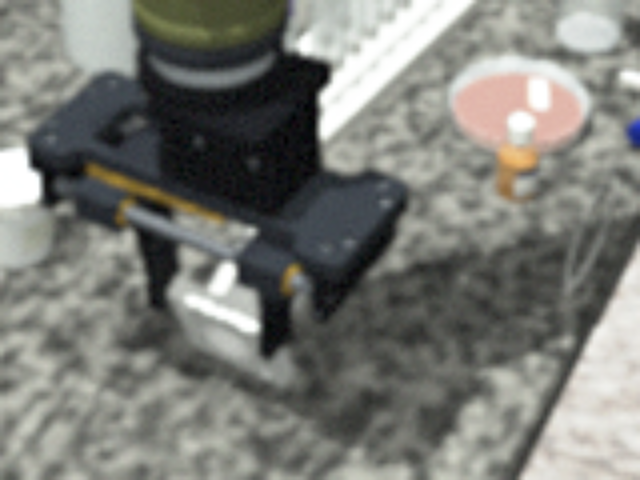

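It is rolling up onto its foot edge. I'll continue to about 57° and release, so that it falls the rest of the way.

move_arm(
  targets=[
    [[0,-0.0065,0.003],0,-1],
    [[0,-0.013,0.0065],0,-1],
    [[0,-0.0175,0.0095],0,-1],
    [[0,-0.0215,0.0135],0,-1],
    [[0,-0.025,0.0175],0,-1],
    [[0,-0.025,0.0175],0,-1],
    [[0,-0.025,0.0175],0,-1],
    [[0,-0.025,0.0175],0,-1],
  ],
)

```text
time: 16.0
ee_pos: [0.516, 0.2971, 0.0298]
ee_rot: [-3.135, 0.15, -0.004]
contact_force: [0.7, 1.6, 4.9]
opening: 0.0614
```

```bash
python3 - <<'E'
from h import *
p,M,s=tool();print(s['time'],p,s['opening'],s['contact_force'],np.round(s['q'],2))
im=grab_frame('scene');save(cv2.resize(im[200:320,240:400],(640,480)),'s13')
E
```

```text
16.0 [0.51597763 0.29713654 0.02976643] 0.06140295022787829 [0.69695796 1.59137836 4.91723198] [ 0.1   0.51 -0.83  1.77  0.43  1.05 -0.98]
```

View pics/s13.png

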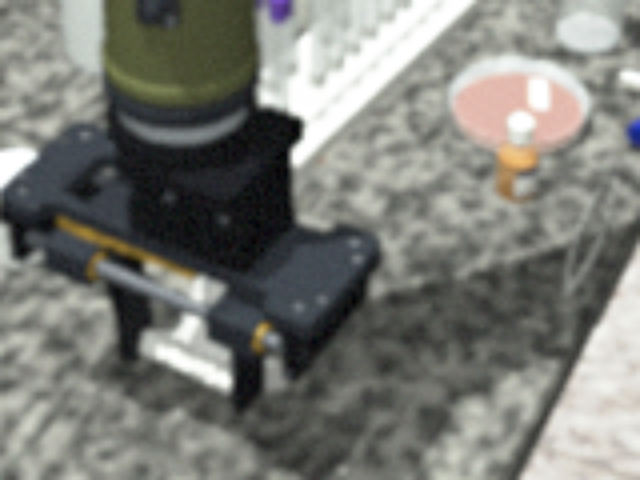

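move_arm(
  targets=[
    [[0,0,0],0,1],
    [[0,0,0],0,1],
    [[0,0,0],0,1],
    [[0,0,-0.03],0,1],
    [[0,0,-0.08],0,1],
    [[0,0.03,-0.13],0,1],
    [[0,0.06,-0.17],0,1],
    [[0,0.06,-0.17],0,1],
  ],
)

```text
time: 17.05
ee_pos: [0.5115, 0.2339, 0.2016]
ee_rot: [3.137, -0.158, 0.009]
contact_force: [0.6, -0.4, -0.7]
opening: 0.0872
```

```bash
python3 - <<'E'
from h import *
p,M,s=tool();print(s['time'],p,s['opening'],s['contact_force'],np.round(s['q'],2))
im=grab_frame('scene');save(cv2.resize(im[200:320,240:400],(640,480)),'s14')
grab_frame('top')
cm=camera_model('wrist');save(grab_frame('wrist'),'w14');print(cm['tvec'],tool()[0])
E
```

```text
17.05 [0.51150912 0.23388241 0.20161604] 0.08718430097026007 [ 0.62050665 -0.43935958 -0.72327499] [ 0.33  0.25 -0.93  1.68  0.21  1.31 -0.74]
[-0.48440789  0.24274794  0.45139587] [0.50841238 0.23596692 0.19758134]
```

View pics/w14.png

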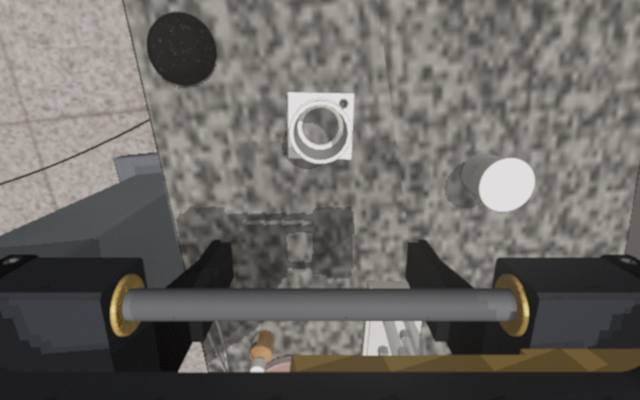

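View pics/s14.png

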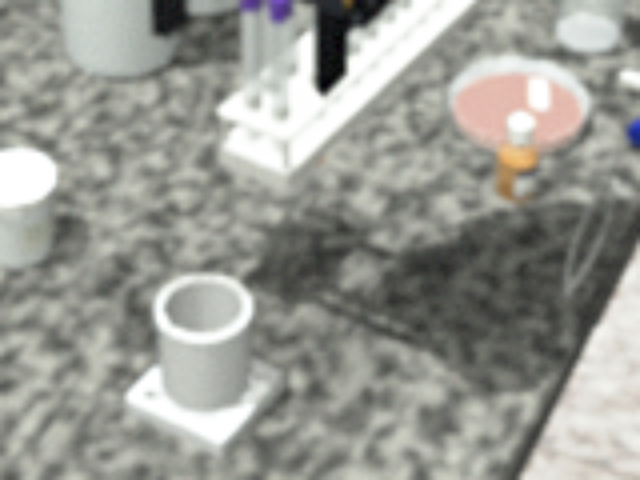

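The funnel stands mouth up. In the wrist view the foot corners are near (289,92), (354,93), (352,159) and (288,158), and the hole at (343,103) is on the +x+y corner, the diagonal that the dowels need. I'll measure from a settled frame.

```bash
python3 - <<'E'
from h import *
cm=camera_model('wrist');im=grab_frame('wrist');save(im,'w15');print(cm['tvec'],tool()[0])
save(cv2.resize(im[85:175,275:365],(720,720),interpolation=cv2.INTER_CUBIC)[:600],'w15c')
E
```

```text
[-0.48376741  0.24247945  0.45137927] [0.50812548 0.23626444 0.19725754]
```

View pics/w15c.png

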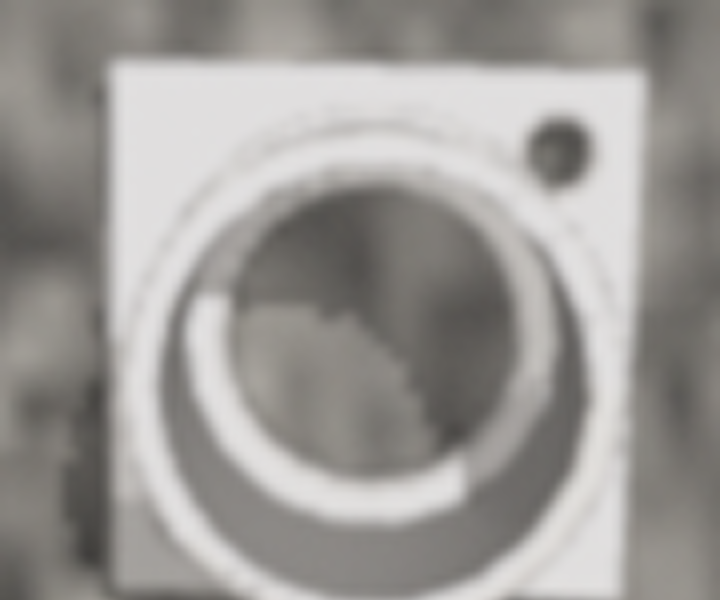

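The crop shows foot corners at (110,62) and (645,72), side points at (112,590) and (622,598), and the mouth ring centred near (373,372).

```bash
python3 - <<'E'
from h import *
cm=camera_model('wrist');f=lambda x,y:(275+(x+.5)/8-.5,85+(y+.5)/8-.5)
C=np.array([onz(cm,f(*c),.012) for c in[(110,62),(645,72),(622,598),(112,590)]])
print(np.round(C,4),C.mean(0),np.linalg.norm(np.diff(C,axis=0),axis=1))
for i,j in((0,1),(3,2)):d=C[j]-C[i];print('yaw',np.degrees(np.arctan2(d[1],d[0])))
for i,j in((3,0),(2,1)):d=C[j]-C[i];print('yaw',np.degrees(np.arctan2(d[1],d[0]))-90)
print('mouth',onz(cm,f(373,372),.07),'L',onz(cm,f(125,380),.07),'R',onz(cm,f(628,380),.07),'top',onz(cm,f(375,125),.07))
h=onz(cm,f(560,153),.012);print('hole',h,'ctr',)
go([.5125,.2865,.018],np.radians(-4.5))
E
```

```text
[[0.487  0.3188 0.012 ]
 [0.5492 0.3118 0.012 ]
 [0.5423 0.2501 0.012 ]
 [0.4798 0.257  0.012 ]] [0.51459461 0.28441793 0.012     ] [0.06258089 0.0621207  0.06289169]
yaw -6.442958786857302
yaw -6.30089795005066
yaw -6.631366246564411
yaw -6.345363311553314
mouth [0.51467219 0.28624261 0.07      ] L [0.48976868 0.28780152 0.07      ] R [0.54011897 0.28303828 0.07      ] top [0.51708191 0.31000589 0.07      ]
hole [0.53862987 0.30362237 0.012     ] ctr
[0.0, -0.0505, 0.1792] yaw now -5.43 turn -0.0163 tilt 0.13
```

Foot centre is (0.5147, 0.285), yaw -6.4°; the side lengths, mouth and hole all agree with it. Before carrying the funnel I'll check the height of the box and the instrument near the stand, because the gripper body must clear them.

```bash
python3 - <<'E'
from h import *
a=load('top0')[120:230,370:530];b=load('scene0')[90:190,290:430]
save(np.vstack([cv2.resize(a,(400,275)),cv2.resize(b,(400,286))]),'crop2')
E
```

```text
(no output)
```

View pics/crop2.png

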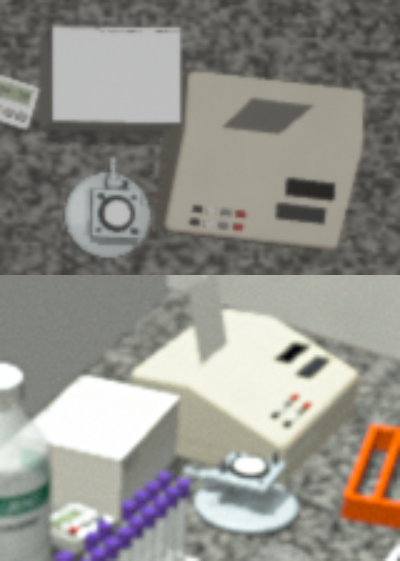

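```bash
python3 - <<'E'
from h import *
ct=camera_model('top');cs=camera_model('scene')
for a,b in[((442.8,168.8),(353,133.7)),((390.8,168.8),(332.7,154.7))]:
    o1,d1=ray(ct,a);o2,d2=ray(cs,b)
    t=np.linalg.lstsq(np.c_[d1,-d2],o2-o1,rcond=None)[0];p1=o1+t[0]*d1;p2=o2+t[1]*d2;print(p1,p2)
p,M,s=tool();go([.5147,.285,.0135],np.radians(-6.4));print(s['q'])
E
```

```text
[ 0.64464316 -0.39015694  0.07147507] [ 0.64331526 -0.39064159  0.0714475 ]
[ 0.64182417 -0.22700345  0.07610044] [ 0.64245289 -0.22675792  0.07613854]
[0.0023, -0.0492, 0.1837] yaw now -5.43 turn 0.0169 tilt 0.13
[ 0.32385928  0.25564329 -0.92866799  1.68548633  0.21017338  1.3085721
 -0.73936995]
```

The box front is at x = 0.643 and 75 mm high, which is clear of the gripper body. Next I'll grip the cup from above.

move_arm(
  targets=[
    [[0.002,-0.02,0.02],0.017,1],
    [[0.002,-0.049,0.04],0.017,1],
    [[0.002,-0.049,0.07],0.017,1],
    [[0.002,-0.049,0.11],0.017,1],
    [[0.002,-0.049,0.15],0.017,1],
    [[0.002,-0.049,0.16],0.017,1],
    [[0.002,-0.049,0.16],0.017,1],
    [[0.002,-0.049,0.16],0.017,1],
  ],
)

```text
time: 18.25
ee_pos: [0.5166, 0.2855, 0.0401]
ee_rot: [-3.135, 0.177, -0.003]
contact_force: [-0.5, -0.5, 0.6]
opening: 0.0871
```

```bash
python3 - <<'E'
from h import *
p,M,s=tool();print(s['time'],p,s['contact_force']);go([.5147,.285,.014],np.radians(-6.4))
save(grab_frame('wrist'),'w16')
E
```

```text
18.25 [0.51662833 0.28548204 0.04014156] [-0.48048481 -0.45377135  0.58992745]
[-0.0019, 0.0007, 0.0261] yaw now -6.45 turn -0.0009 tilt 0.14
```

View pics/w16.png

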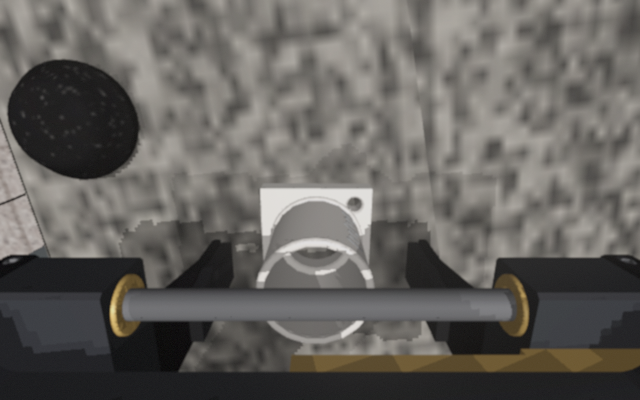

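The funnel sits centred between the fingers, with its foot edges parallel to the jaw direction. I'll descend and close.

move_arm(
  targets=[
    [[-0.002,0.0005,0.013],0,1],
    [[-0.002,0.0005,0.026],0,1],
    [[-0.002,0.0005,0.026],0,1],
    [[-0.002,0.0005,0.026],0,-1],
    [[-0.002,0.0005,0.026],0,-1],
    [[-0.002,0.0005,0.026],0,-1],
    [[-0.002,0.0005,0.026],0,-1],
    [[-0.002,0.0005,0.026],0,-1],
  ],
)

```text
time: 19.3
ee_pos: [0.5139, 0.2842, 0.0128]
ee_rot: [-3.137, 0.177, -0.001]
contact_force: [0.5, 0.4, 0.5]
opening: 0.0484
```

move_arm(
  targets=[
    [[0,0,0],0,-1],
    [[0,0,-0.02],0,-1],
    [[0,0,-0.06],0,-1],
    [[0,0,-0.11],0,-1],
    [[0,0.02,-0.16],0,-1],
    [[0,0.06,-0.19],0,-1],
    [[0,0.12,-0.2],0,-1],
    [[0,0.18,-0.2],0,-1],
  ],
)

```text
time: 20.3
ee_pos: [0.4936, 0.1046, 0.2148]
ee_rot: [3.136, -0.174, 0.005]
contact_force: [1.1, -0.2, -1.6]
opening: 0.0487
```

```bash
python3 - <<'E'
from h import *
p,M,s=tool();print(s['time'],p,s['contact_force'],s['opening'],np.round(s['q'],2));go([.5305,-.3135,.2],np.radians(-1.8))
save(grab_frame('wrist'),'w17')
E
```

```text
20.3 [0.49361474 0.10462577 0.21479736] [ 1.0930358  -0.23091893 -1.62697156] 0.04866408185287527 [ 0.62  0.06 -0.9   1.79  0.05  1.31 -0.41]
[0.0829, 0.4115, 0.0152] yaw now -6.36 turn -0.0796 tilt 0.2
```

View pics/w17.png

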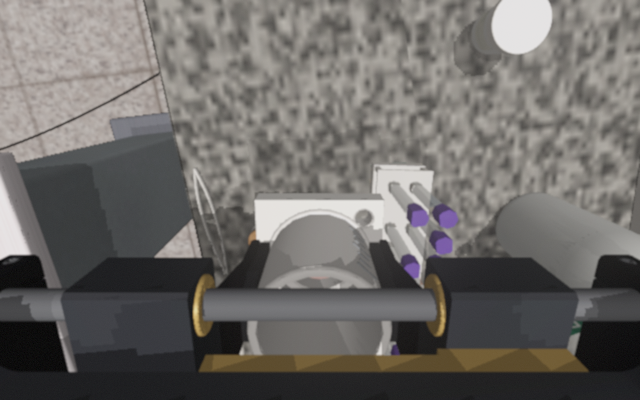

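move_arm(
  targets=[
    [[0.005,0.05,0],-0.01,-1],
    [[0.012,0.1,0],-0.02,-1],
    [[0.022,0.155,0],-0.03,-1],
    [[0.034,0.21,0],-0.04,-1],
    [[0.048,0.265,0],-0.05,-1],
    [[0.062,0.32,0],-0.06,-1],
    [[0.074,0.37,0.01],-0.07,-1],
    [[0.083,0.411,0.02],-0.08,-1],
  ],
)

```text
time: 21.35
ee_pos: [0.5298, -0.3143, 0.1934]
ee_rot: [3.141, -0.053, 0.001]
contact_force: [0.9, 0.5, -2.6]
opening: 0.0488
```

move_arm(
  targets=[
    [[0,0,0.02],0,-1],
    [[0,0,0.04],0,-1],
    [[0,0,0.05],0,-1],
    [[0,0,0.05],0,-1],
    [[0,0,0.05],0,-1],
    [[0,0,0.05],0,-1],
    [[0,0,0.05],0,-1],
    [[0,0,0.05],0,-1],
  ],
)

```text
time: 22.35
ee_pos: [0.5297, -0.3126, 0.1429]
ee_rot: [3.141, -0.052, 0.0]
contact_force: [0.2, -0.7, -0.9]
opening: 0.0488
```

```bash
python3 - <<'E'
from h import *
p,M,s=tool();print(s['time'],p,s['contact_force'],s['opening'],np.round(s['q'],2));go([.5305,-.3135,.1],np.radians(-1.8))
cm=camera_model('wrist');im=grab_frame('wrist');save(im,'w18');print(cm['rvec'].tolist(),cm['tvec'].tolist())
im=grab_frame('scene');save(cv2.resize(im[90:210,310:470],(800,600),interpolation=cv2.INTER_CUBIC),'s18')
E
```

```text
22.35 [ 0.52967614 -0.31255223  0.142942  ] [ 0.23828599 -0.7254202  -0.85909037] 0.04884655171159238 [ 0.96  0.35 -0.57  1.63  0.2   1.22  0.31]
[0.0008, 0.0009, 0.0429] yaw now -1.9 turn -0.0017 tilt 0.03
[-2.846253670735819, 0.04679981026348704, 0.006529229077721667] [-0.5401253772161237, -0.2946647282632057, 0.23009073899862983]
```

View pics/w18.png

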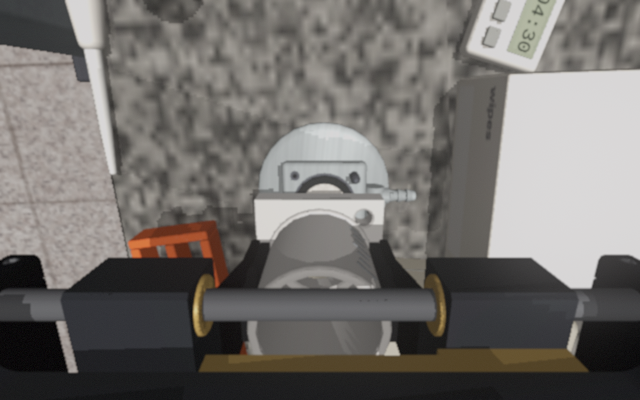

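View pics/s18.png

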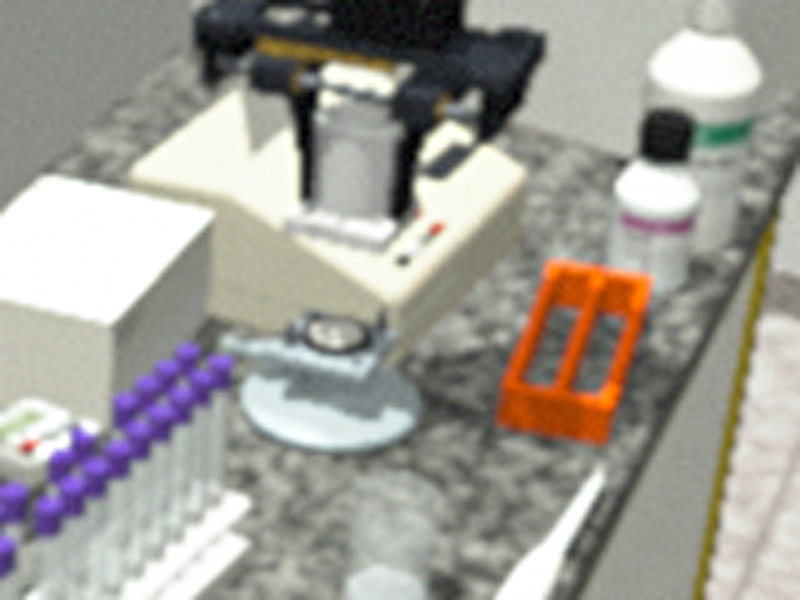

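```bash
python3 - <<'E'
from h import *
im=load('w18');save(cv2.resize(im[155:245,245:395],(800,480),interpolation=cv2.INTER_CUBIC),'w18c')
E
```

```text
(no output)
```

View pics/w18c.png

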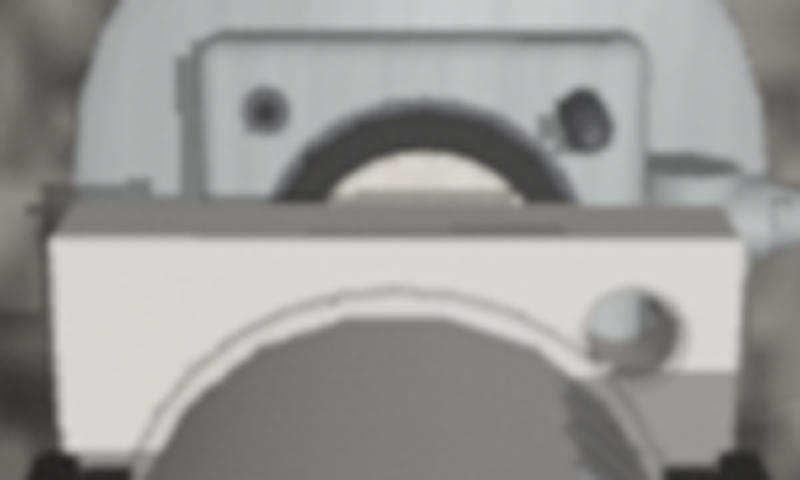

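The zoom shows the seat's back corners at about (205,38) and (645,42), and the foot's top corners at (50,240) and (743,240). The foot hole is at (633,332) and the dowel around (585,120).

```bash
python3 - <<'E'
from h import *
cm=camera_model('wrist');k=16/3;f=lambda x,y:(245+(x+.5)/k-.5,155+(y+.5)/k-.5)
zf=.143-.0135+.012
A,B=onz(cm,f(205,38),.052),onz(cm,f(645,42),.052)
C,D=onz(cm,f(50,240),zf),onz(cm,f(743,240),zf);H=onz(cm,f(633,332),zf)
for n,(a,b) in dict(seat=(A,B),foot=(C,D)).items():
    d=b-a;L=np.linalg.norm(d);u=d/L;nrm=np.array([u[1],-u[0],0]);print(n,np.round(a,4),np.round(b,4),'L',L,'yaw',np.degrees(np.arctan2(d[1],d[0])),'ctr',(a+b)/2+nrm*.031)
print('hole',H,H-[.0215*(1+.033),.0215*(1-.033),0])
inv=lambda P:[tuple(np.round(((u-245+.5)*k-.5,(v-155+.5)*k-.5),0)) for u,v in proj(cm,P)]
for c in([.5305,-.3135],[.5305,-.3125],[.5295,-.3135]):
    x,y=c[0]+.0222,c[1]+.0208;print(c,inv([[x,y,.052],[x,y,.063],[x,y,.068]]))
E
```

```text
seat [ 0.5051 -0.2794  0.052 ] [ 0.5646 -0.2819  0.052 ] L 0.05947664603144133 yaw -2.408931128372825 ctr [ 0.53354349 -0.31158534  0.052     ]
foot [ 0.4997 -0.2809  0.1415] [ 0.5622 -0.2829  0.1415] L 0.06257647339650436 yaw -1.8825370864334323 ctr [ 0.5299518  -0.31286193  0.1415    ]
hole [ 0.55234205 -0.2913878   0.1415    ] [ 0.53013255 -0.3121783   0.1415    ]
[0.5305, -0.3135] [(np.float64(558.0), np.float64(123.0)), (np.float64(565.0), np.float64(142.0)), (np.float64(568.0), np.float64(151.0))]
[0.5305, -0.3125] [(np.float64(558.0), np.float64(116.0)), (np.float64(565.0), np.float64(135.0)), (np.float64(568.0), np.float64(144.0))]
[0.5295, -0.3135] [(np.float64(551.0), np.float64(123.0)), (np.float64(557.0), np.float64(142.0)), (np.float64(560.0), np.float64(152.0))]
```

In the earlier stand frame the arm was still settling: the camera pose I used there was read 0.05 s late and about 2.6 mm off. Corrected, it gives (0.533, -0.311), which agrees with this settled view. I'll shift to that, descend to just above the pins and look again.

move_arm(
  targets=[
    [[0.0035,-0.0015,0.01],0.007,-1],
    [[0.0035,-0.0015,0.025],0.007,-1],
    [[0.0035,-0.0015,0.04],0.007,-1],
    [[0.0035,-0.0015,0.048],0.007,-1],
    [[0.0035,-0.0015,0.048],0.007,-1],
    [[0.0035,-0.0015,0.048],0.007,-1],
    [[0.0035,-0.0015,0.048],0.007,-1],
    [[0.0035,-0.0015,0.048],0.007,-1],
  ],
)

```text
time: 23.45
ee_pos: [0.5334, -0.3112, 0.0952]
ee_rot: [3.14, -0.063, 0.001]
contact_force: [0.3, -0.4, -2.0]
opening: 0.0487
```

```bash
python3 - <<'E'
from h import *
p,M,s=tool();print(s['time'],p,s['contact_force'],s['opening']);go([.5334,-.3113,.09],np.radians(-2.2))
cm=camera_model('wrist');im=grab_frame('wrist');save(cv2.resize(im[145:235,245:395],(800,480),interpolation=cv2.INTER_CUBIC),'w19c')
im=grab_frame('scene');save(cv2.resize(im[120:190,350:430],(800,600)[:2],interpolation=cv2.INTER_CUBIC),'s19')
E
```

```text
23.45 [ 0.5334216  -0.31122267  0.09520678] [ 0.28730162 -0.43965262 -2.02863001] 0.048700417459379426
[-0.0, 0.0001, 0.0052] yaw now -2.29 turn -0.0016 tilt 0.05
```

View pics/w19c.png

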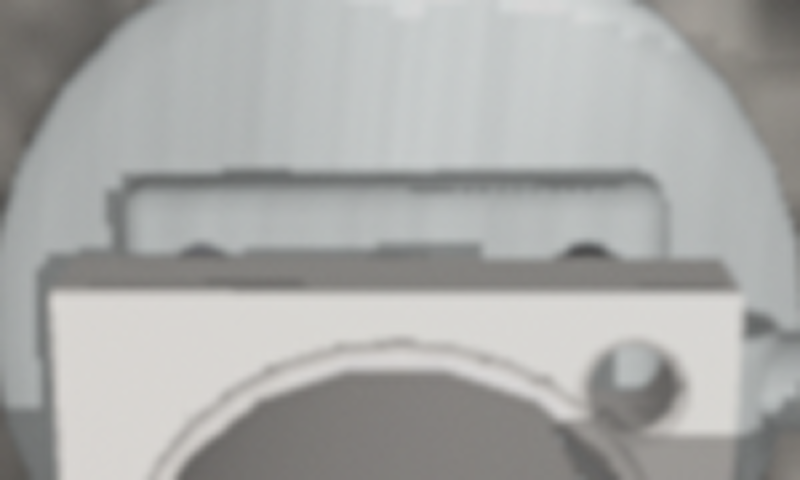

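View pics/s19.png

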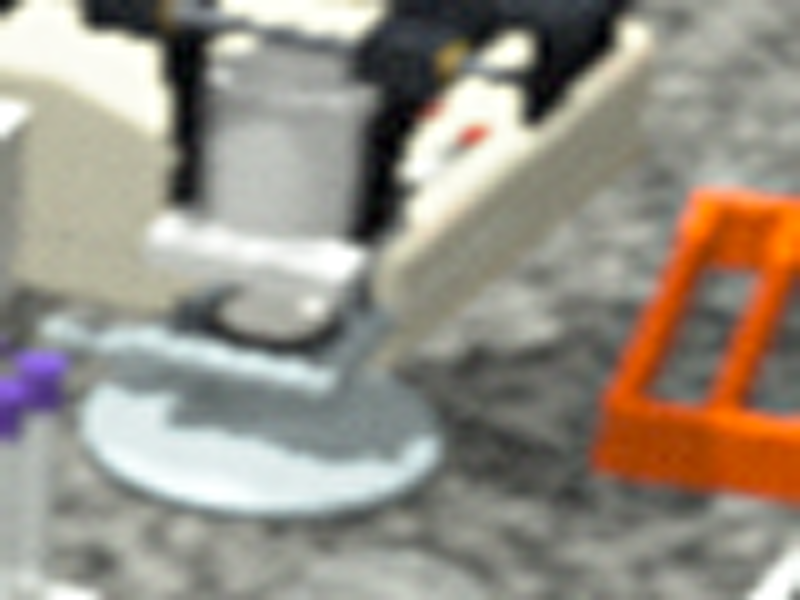

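```bash
python3 - <<'E'
from h import *
cm=camera_model('wrist');k=16/3;f=lambda x,y:(245+(x+.5)/k-.5,145+(y+.5)/k-.5)
zf=.0952-.0135+.012
A,B=onz(cm,f(124,182),.052),onz(cm,f(667,185),.052)
C,D=onz(cm,f(48,290),zf),onz(cm,f(743,291),zf);H=onz(cm,f(637,385),zf)
for n,(a,b) in dict(seat=(A,B),foot=(C,D)).items():
    d=b-a;L=np.linalg.norm(d);u=d/L;nrm=np.array([u[1],-u[0],0]);print(n,np.round(a,4),np.round(b,4),'L',L,'yaw',np.degrees(np.arctan2(d[1],d[0])),'ctr',(a+b)/2+nrm*.031)
print('hole ctr',H-[.0215*(1+.037),.0215*(1-.037),0])
E
```

```text
seat [ 0.5046 -0.2789  0.052 ] [ 0.5649 -0.2817  0.052 ] L 0.06041685077481616 yaw -2.6088018846915157 ctr [ 0.53333793 -0.31126023  0.052     ]
foot [ 0.5034 -0.279   0.0937] [ 0.5661 -0.2816  0.0937] L 0.06273010372837892 yaw -2.3713223204675513 ctr [ 0.53348531 -0.31124728  0.0937    ]
hole ctr [ 0.53422099 -0.31089129  0.0937    ]
```

The seat and foot centres agree within 0.2 mm and the yaw within 0.3°. I'll lower the funnel partly onto the pins.

move_arm(
  targets=[
    [[0,0,0.004],0,-1],
    [[0,0,0.008],0,-1],
    [[0,0,0.012],0,-1],
    [[0,0,0.016],0,-1],
    [[0,0,0.019],0,-1],
    [[0,0,0.021],0,-1],
    [[0,0,0.021],0,-1],
    [[0,0,0.021],0,-1],
  ],
)

```text
time: 24.55
ee_pos: [0.5332, -0.3112, 0.0738]
ee_rot: [3.141, -0.063, 0.0]
contact_force: [1.0, -0.1, -1.8]
opening: 0.049
```

```bash
python3 - <<'E'
from h import *
p,M,s=tool();print(s['time'],p,s['contact_force'],s['ft_torque'],s['opening']);go([.5334,-.3113,.0655],np.radians(-2.3))
im=grab_frame('wrist');save(cv2.resize(im[145:235,245:395],(800,480),interpolation=cv2.INTER_CUBIC),'w20c')
im=grab_frame('scene');save(cv2.resize(im[120:190,350:430],(800,600)[:2],interpolation=cv2.INTER_CUBIC),'s20')
E
```

```text
24.55 [ 0.53323556 -0.31122924  0.0737756 ] [ 1.02041277 -0.11637252 -1.82368751] [-0.1700865  -0.20205093  0.00540473] 0.04902786156940367
[0.0002, 0.0001, 0.0083] yaw now -2.29 turn 0.0001 tilt 0.02
```

View pics/w20c.png

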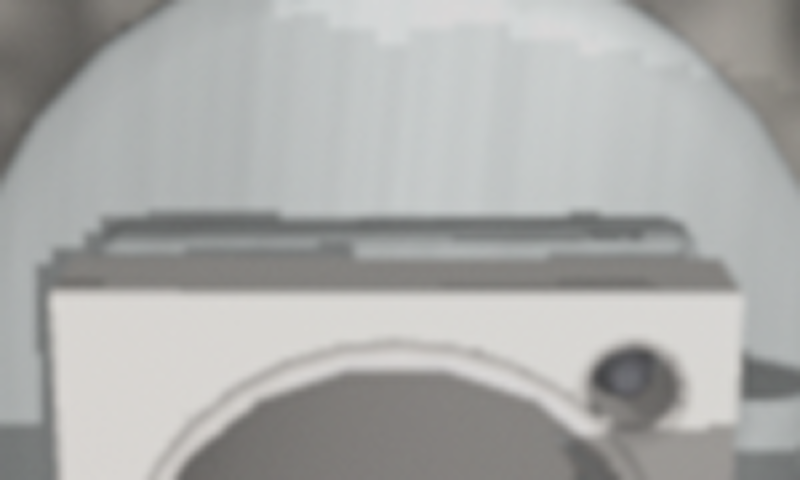

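View pics/s20.png

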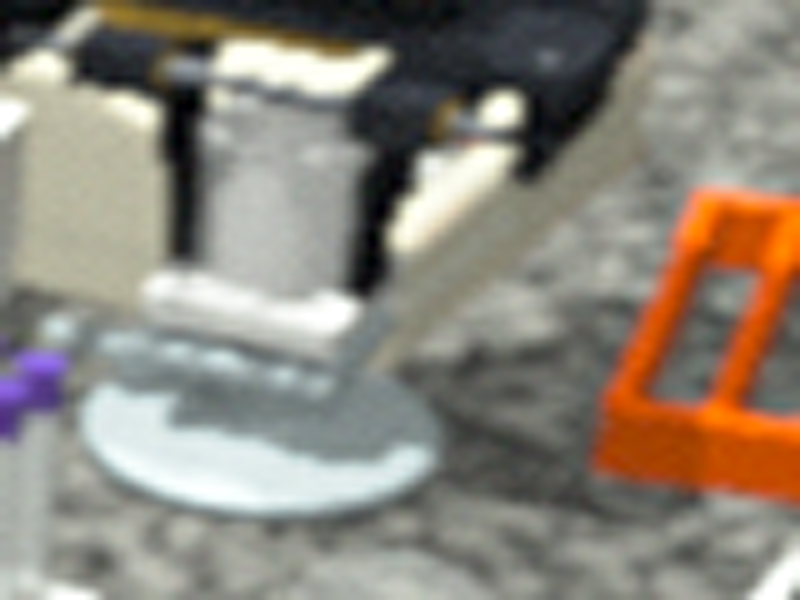

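The dowel tip is visible inside the foot hole, and the force on the tool is only the weight. I'll press down.

move_arm(
  targets=[
    [[0,0,0.002],0,-1],
    [[0,0,0.004],0,-1],
    [[0,0,0.006],0,-1],
    [[0,0,0.0075],0,-1],
    [[0,0,0.009],0,-1],
    [[0,0,0.009],0,-1],
    [[0,0,0.009],0,-1],
    [[0,0,0.009],0,-1],
  ],
)

```text
time: 25.65
ee_pos: [0.5333, -0.3112, 0.0658]
ee_rot: [3.14, -0.063, 0.0]
contact_force: [-2.2, -0.2, 6.0]
opening: 0.0482
```

```bash
python3 - <<'E'
from h import *
p,M,s=tool();print(s['time'],p,s['contact_force'],s['ft_torque'],s['opening'])
E
```

```text
25.65 [ 0.5333213  -0.31124557  0.06584302] [-2.20703248 -0.24502044  5.97098554] [0.04529935 0.41524441 0.04058267] 0.048167227530963294
```

move_arm(
  targets=[
    [[0,0,0.001],0,-1],
    [[0,0,0.002],0,-1],
    [[0,0,0.003],0,-1],
    [[0,0,0.004],0,-1],
    [[0,0,0.004],0,-1],
    [[0,0,0.004],0,-1],
    [[0,0,0.004],0,-1],
    [[0,0,0.004],0,-1],
  ],
)

```text
time: 26.65
ee_pos: [0.5333, -0.3113, 0.0647]
ee_rot: [3.139, -0.063, -0.0]
contact_force: [-8.4, 2.3, 21.2]
opening: 0.0486
```

```bash
python3 - <<'E'
from h import *
p,M,s=tool();print(s['time'],p,s['contact_force'],s['ft_torque'],s['opening'])
E
```

```text
26.65 [ 0.53333334 -0.31131498  0.06472115] [-8.4288202   2.25512882 21.22703756] [0.82720373 1.68341403 0.01502513] 0.048619619597415356
```

The hard stop is at TCP z = 0.0647. The offset at pick-up was 0.0128, so the foot is at about 0.052, which is flush. There is a side force of 8 N, so I'll look.

```bash
python3 - <<'E'
from h import *
im=grab_frame('wrist');save(cv2.resize(im[145:235,245:395],(800,480),interpolation=cv2.INTER_CUBIC),'w22c')
im=grab_frame('scene');save(cv2.resize(im[120:190,350:430],(800,600)[:2],interpolation=cv2.INTER_CUBIC),'s22')
for i in range(3):
    p,M,s=tool();print(p,s['contact_force'],s['ft_torque']);grab_frame('top')
E
```

```text
[ 0.53335622 -0.31130921  0.06473827] [-8.29243923  2.12394343 22.25740325] [0.81096529 1.74584921 0.13265881]
[ 0.53335408 -0.31127808  0.06472614] [-8.36545199  2.03150544 21.84600486] [0.87620326 1.69972655 0.09764964]
[ 0.53334229 -0.31134008  0.06473898] [-8.73862631  3.72519402 22.05176396] [0.80444016 1.63389706 0.07408516]
```

View pics/w22c.png

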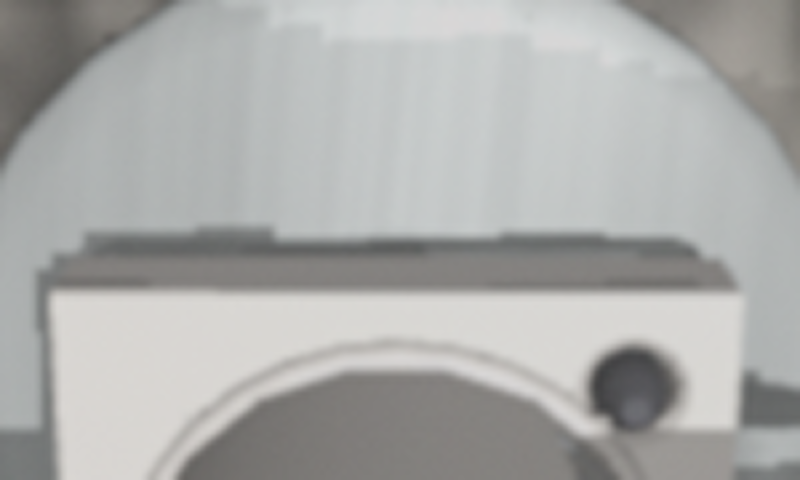

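View pics/s22.png

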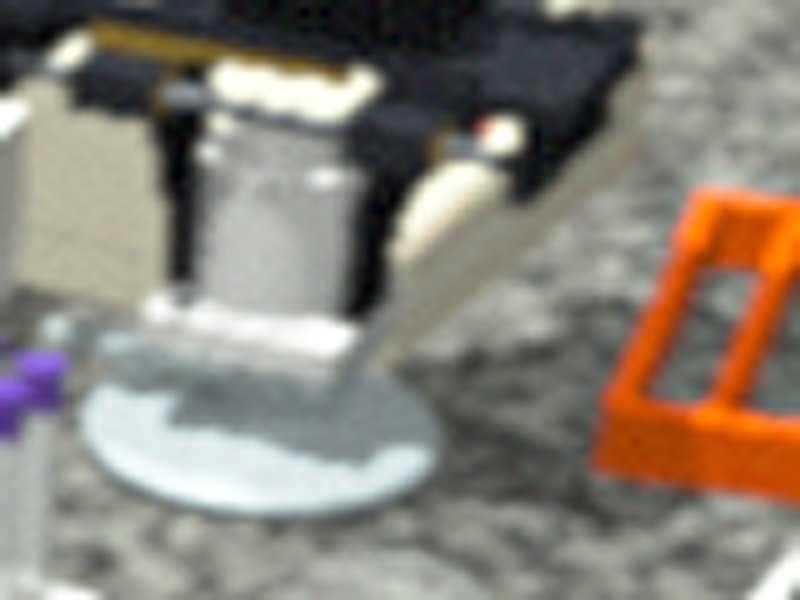

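It looks seated, with the dowel filling the hole. To rule out a jam on a pin, I'll relieve the side load by moving slightly -x, press a little more and watch the height.

move_arm(
  targets=[
    [[-0.0005,0,0],0,-1],
    [[-0.001,0,0],0,-1],
    [[-0.001,0,0.0005],0,-1],
    [[-0.001,0,0.001],0,-1],
    [[-0.001,0,0.001],0,-1],
    [[-0.001,0,0.001],0,-1],
    [[-0.001,0,0.001],0,-1],
    [[-0.001,0,0.001],0,-1],
  ],
)

```text
time: 27.9
ee_pos: [0.5333, -0.3113, 0.0647]
ee_rot: [3.138, -0.063, 0.002]
contact_force: [-7.5, 3.5, 25.8]
opening: 0.049
```

```bash
python3 - <<'E'
from h import *
for i in range(3):
    p,M,s=tool();print(s['time'],p,s['contact_force'],s['ft_torque'],s['opening']);im=grab_frame('scene')
E
```

```text
27.9 [ 0.5333427  -0.31130794  0.06473778] [-7.47849218  3.52005942 25.79023187] [0.98032741 1.86898188 0.00834342] 0.04902326004741766
27.95 [ 0.5333251  -0.3113154   0.06468845] [-6.50008741  3.21946087 25.78061556] [ 0.99338769  1.89075799 -0.00335044] 0.04858136159100817
28.0 [ 0.53334503 -0.31128437  0.06468723] [-7.77768057  2.72618252 25.57507195] [0.93626344 1.93515921 0.02368387] 0.048726709510196954
```

Height is unchanged under 4 N more, so it is a firm stop. As a check I'll ease off to release the side load and press again; the stop should come at the same height.

move_arm(
  targets=[
    [[0,0,-0.002],0,-1],
    [[0,0,-0.0045],0,-1],
    [[0,0,-0.0045],0,-1],
    [[0,0,-0.002],0,-1],
    [[0,0,0],0,-1],
    [[0,0,0.0005],0,-1],
    [[0,0,0.0005],0,-1],
    [[0,0,0.0005],0,-1],
  ],
)

```text
time: 29.05
ee_pos: [0.5334, -0.3113, 0.0647]
ee_rot: [3.138, -0.063, 0.002]
contact_force: [-7.3, 2.6, 27.2]
opening: 0.0484
```

```bash
python3 - <<'E'
from h import *
for i in range(3):
    p,M,s=tool();print(s['time'],p,s['contact_force'],s['opening']);im=grab_frame('scene')
save(im,'s24f');save(cv2.resize(im[120:190,350:430],(800,600),interpolation=cv2.INTER_CUBIC),'s24')
save(grab_frame('top'),'t24')
E
```

```text
29.05 [ 0.53335032 -0.31133603  0.0646915 ] [-7.32083584  2.5773628  27.15372726] 0.048448985844813774
29.1 [ 0.53333578 -0.31137008  0.06469966] [-8.86678235  3.62601526 27.64740413] 0.048359117439282735
29.15 [ 0.53331754 -0.31135292  0.06467881] [-8.16932025  3.8461679  29.12333141] 0.04839444651708099
```

View pics/s24.png

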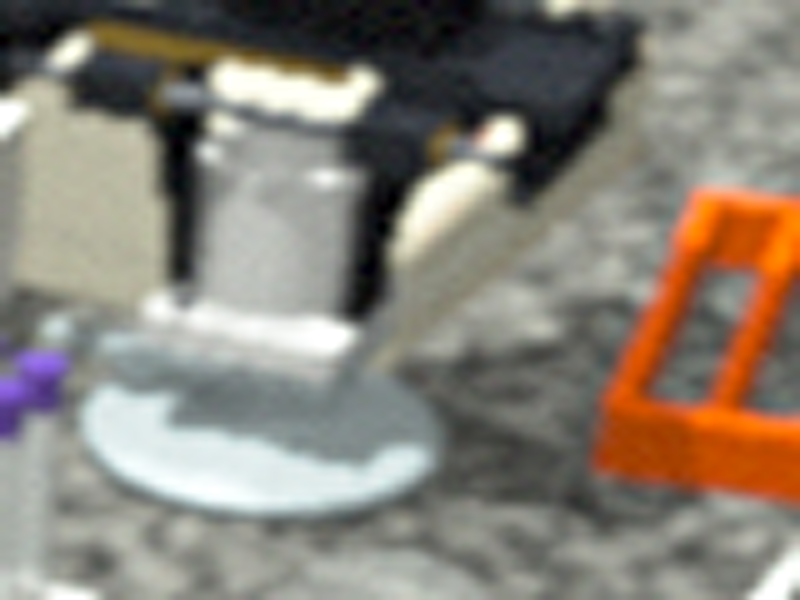

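View pics/t24.png

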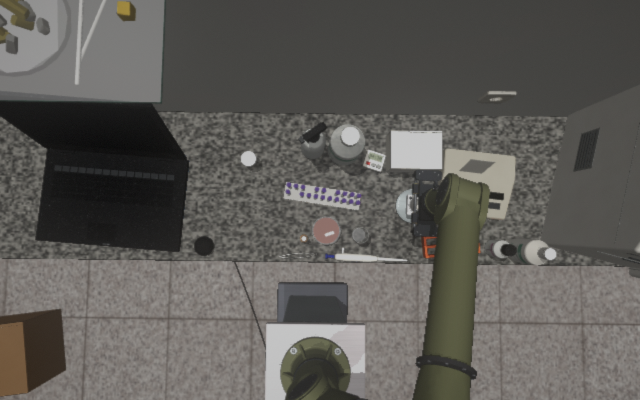

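```bash
python3 -c "
from plant import *
print(job_done())"
```

```text
the job is handed in; nothing more can be done
None
```

The funnel is mouth up on the stand's two dowel pins, and I handed the job in at about 29 s with the arm still gripping it and pressing it down.

**How it was done:** I gripped the flange and toppled the funnel onto its side. A first try at lifting it by the mouth only carried it rigidly, so I laid it back down. I then rolled it over its foot edge until it dropped onto its foot. Finally I gripped the cup just above the flange, carried it over the rack, lined it up on the pins and pressed.

**Last checks:**
- **Alignment:** just above the pins, the foot and seat centres agreed within about 0.2 mm and the yaw within 0.3°. Partway down, dowel_a was visible inside its hole.
- **Flush:** pressing reached a firm stop at TCP z 0.0647. It did not move under extra force and was the same after easing off and pressing again. Less the 12.8 mm TCP height measured at pick-up, the foot is at about 52 mm, which is flush. The last camera picture is too coarse to show a gap under 1 mm.
- **Force:** about 27–29 N downward, well above the 10.5 N the seal needs and below the 40 N limit.
- **Other things on the counter:** they looked unmoved in the final top view.

**What disagreed:**
- **Stand position:** my first reading was about 3 mm off because the arm was still settling. I corrected it before lowering the funnel.
- **Side force:** about 8 N (x) and 3 N (y) remained at the stop, and a 1 mm nudge did not relieve it. I took it as friction at the seat.
- **Spring estimate:** the force read partway down the press would put the stop up to 0.8 mm short of flush. I went by the repeatable stop instead.

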